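# Press a sandwich biscuit in its square frame

## Robot

A 6-joint arm with a two-finger parallel gripper is mounted at the origin on the work surface. World frame = base frame: x ahead of the robot, y to its left, z up, the work surface at z = 0. Lengths are in m, angles in rad, forces in N, time in s.
With the tool pointing down it reaches from about 0.375 to 0.9 m from the base axis. Payload 3.1 kg.
Tool frame: the origin (TCP) lies on the centre line of the jaws, within the pads' length; the fingertips stand 19 mm ahead of it and the grasp point (between the pads) is the TCP; z points along the fingers, y is the direction in which the jaws open and shut (so a half turn about z gives the same grasp; the last joint's range is limited). The gripper opens to 85 mm and grips with 20 to 120 N. Pads are 22 mm wide; open, the fingers measure 114 mm over their backs; the gripper's body (76 mm by 85 mm) begins 54 mm behind the grasp point. The pads swing forward as they close: fully open they stand 13 mm farther back than shut.
Start: joints at [1.026, 0.527, 1.433, -0, 1.181, -0.178], TCP at [0.224, 0.583, 0.25] pointing down, gripper open.
Joint ranges: [-3.08, 3.08], [-0.75, 2.2], [0.22, 2.44], [-1.43, 4.57], [0, 2.65], [-2.85, 2.85]. Speed limits (rad/s): [2.79, 2.79, 3.14, 3.14, 3.14, 3.14].

## Interface

Orientations are given as a unit quaternion [x, y, z, w].
In Python, from station import manip, imaging, workorder gives the robot as it stands.
- The arm moves only by the shell command python3 -m creep 'ROWS' [FORCE]. ROWS is a JSON object of lists of equal length, an entry for each row: "claw": the finger opening in cm, from 0 to 8.54; "dp": the shift along the tool's x, y, z in cm, a list of three; "roll": the turn about the tool's z in rad. In form: {"claw": [claw, ...], "dp": [[dx, dy, dz], ...], "roll": [roll, ...]}. A call has 1 to 12 rows; each row is the pose to reach, as a shift and turn from the pose commanded when the call began, along the tool's axes at that moment; what a row does not reach only later rows make up. A row lasts 1/10 s, in which the tool goes at most 50 mm and 8.59 degrees, less where a joint would pass 70% of its speed; a pose out of reach is approached as far as the arm can. A call with a gripper value outside its range is refused whole. The fingers move at their own pace and stop on an object; FORCE is the grip in N (left out, the last holds). Time passes only in rows, so rows that repeat a pose let the fingers close. It gives the time, the measured TCP pose, the force and the opening at its end, in the units of the state.
- manip.sense(): the state, without advancing time (a new reading comes with each control period).
- imaging.snapshot(name): name is "scene" or "top"; returns a dict with "image" (384x512x3 uint8, red, green, blue), "z_map" (384x512 float32, m along the optical axis (not along the pixel's ray), 0 where there is no reading), "vfov" (degrees; the focal length in pixels is half the picture's height over the tangent of half this angle, whatever the lens; pixels are square), "cx", "cy" (the principal point, pixels), "R" (3x3) and "t" (3): a world point X has camera coordinates R X + t. Camera axes: x right, y down, z forward; pixel columns grow to the right and rows downward; lengths in m; the calibration is good to about 2 mm. A picture is of the moment at which its call begins.
- workorder.sign_off(): hands the job in, once; it reports no verdict.
The state is a dict: "t": time; "q": joint angles; "qd": joint speeds; "tau": joint torques, N m; "tcp_pos": TCP position; "tool_rot": TCP orientation; "force": force on the tool from outside, world axes, zero at the start; "ft_torque": the same for the moment, N m; "finger_gap": opening from 0.0 (shut) to 1.0 (fully open).
Only numpy, scipy, OpenCV 4.12 (cv2) and the standard library are available. Lean on these libraries where they do the work, as an engineer would, in place of code of your own. Each camera call takes 0.05 s, during which the arm holds its last target.

## Task

Build the pressing stack on the green board: lay the square cocoa biscuit in the middle of the white outlined square, then the square golden biscuit on top of it, then stand the copper frame on the board around both, then lower the white press plate into the frame, knob up, flat on the biscuits, and last slip the dark ring weight over its red knob until it sits on the plate. Do it in that order, centring each piece on the ones below, set each down gently, neither dropping it nor pressing hard, so that the biscuits do not crack, and leave the round biscuit, the round cutter and the brass nozzle where they are.

Things in the scene. Friction and masses are not known exactly. Their poses are not given: they have to be found in the camera images.
- board: Target. Green plastic board 120 x 120 x 8 mm, fixed to the bench, with a thin white outlined square (74 mm) in the middle of its top; the outline's sides are parallel to the board's. Origin at the centre of its underside, z up; the top is 8 mm above the origin. x and y run along its sides.
- cocoa: Loose square dark brown biscuit, 44 x 44 x 11 mm, 18 g. Origin at the centre of its underside, z up, x and y along its sides. The bottom layer of the stack.
- golden: Loose square golden biscuit, 44 x 44 x 11 mm, 18 g. Origin at the centre of its underside, z up, x and y along its sides. The second layer.
- frame: Loose square copper-coloured frame, open above and below: 66 x 66 mm outside, 58 x 58 mm inside, walls 4 mm thick, 30 mm high, about 120 g. Origin at the centre of its lower edge plane, z up, x and y along its sides. Can be gripped across its outside.
- plate: Loose press plate: white square slab 48 x 48 x 6 mm with a red upright round knob, 18 mm in diameter, rising 44 mm from the middle of the slab (top 50 mm above the underside), 60 g. Origin at the centre of the slab's underside, z up along the knob, x and y along the slab's sides. Gripped by the upper half of the knob, the fingers stay above the frame when the plate is in it.
- weight: Loose dark steel ring weight, 50 mm outside diameter, 30 mm bore right through, 40 mm high, about 350 g, standing upright. Origin on its axis at the underside, z up. Gripped across the outside of its upper half.
- round_biscuit: Bystander, to be left alone: round dark brown biscuit, 44 mm in diameter, 11 mm thick, loose. Origin at the centre of its underside.
- round_cutter: Bystander, to be left alone: round bright metal cutter ring, 60 mm outside diameter, 30 mm high, loose. Origin on its axis at the underside.
- nozzle: Bystander, to be left alone: small brass cone (piping nozzle), 28 mm across the foot, 38 mm high, standing loose among the other things. Origin at the centre of its underside.

How it is judged:
By the outcome, as a careful person would: the job done as asked, in the order asked, and still so for the second after the job is handed in, with the robot touching nothing.
It also fails if it takes over 115 s, if anything falls off the work surface, if the arm or the gripper's body presses on something with over 40 N, if the wrist force passes 120 N, or if a joint passes its speed limit or range.

## Working session

There is one attempt and no reset: what is moved stays moved. The work goes in short steps, Python scripts to look and compute and a shell command to move; the robot and the scene stay as the last step left them, time stands still between calls to the robot, and variables do not carry over. Pictures are saved under pics/ and viewed, and the job is handed in when it is done.

```bash
ls; mkdir -p pics
cat > h.py <<'E'
import numpy as np, cv2
from station import manip, imaging, workorder
def snap(name,fn=None):
    s=imaging.snapshot(name)
    np.savez('last_%s.npz'%name,**{k:np.array(v) for k,v in s.items()})
    if fn: cv2.imwrite('pics/'+fn,s['image'][:,:,::-1])
    return s
def load(name): 
    d=np.load('last_%s.npz'%name); return {k:d[k] for k in d.files}
def cloud(s):
    h,w=s['z_map'].shape; f=h/2/np.tan(np.radians(float(s['vfov']))/2)
    v,u=np.mgrid[0:h,0:w]; z=s['z_map']
    P=np.stack([(u-s['cx'])/f*z,(v-s['cy'])/f*z,z],-1)
    W=(P-s['t'])@s['R']; W[z==0]=np.nan
    return W
def crop(s,u0,v0,u1,v1,k,fn):
    im=s['image'][v0:v1,u0:u1,::-1]; cv2.imwrite('pics/'+fn,cv2.resize(im,None,fx=k,fy=k,interpolation=cv2.INTER_CUBIC))
E
python3 - <<'E'
from h import *
a=snap('scene','s0.png');b=snap('top','t0.png')
for s in(a,b):print(s['vfov'],s['cx'],s['cy'],s['R'],s['t'])
print(manip.sense())
E
```

```text
pics
43.302204660711055 245.68891245154603 191.43491583681273 [[ 0.46885647  0.88321483 -0.01025545]
 [ 0.49348518 -0.27156192 -0.82627266]
 [-0.73256125  0.38234237 -0.56317699]] [-0.22402079 -0.2205243   1.44306859]
54.557013430194445 259.5273973823268 184.77543349634294 [[-0.02231138 -0.99933254 -0.02892544]
 [-0.98612435  0.02675872 -0.16383751]
 [ 0.16450216  0.02486864 -0.98606318]] [0.02439239 0.49114349 0.88405279]
{'t': 0.1, 'q': array([ 1.02550692e+00,  5.28369189e-01,  1.43376384e+00, -1.69348441e-05,
        1.18142402e+00, -1.78503837e-01]), 'qd': array([ 0.00059806, -0.00206599, -0.00232452,  0.00111543, -0.00016461,
        0.00064231]), 'tau': array([-1.67408939e-04, -4.43305957e+01, -1.78587931e+01, -2.17965021e-04,
        3.93905750e-03, -1.14579007e-05]), 'tcp_pos': array([0.2237939 , 0.58290807, 0.2494372 ]), 'tool_rot': array([ 1.82363250e-01,  9.83230736e-01, -9.21350965e-04, -3.40422805e-04]), 'force': array([ 0.34682654, -0.17116526, -0.1938157 ]), 'ft_torque': array([-0.03175408,  0.01479786, -0.01716575]), 'finger_gap': 1.001371611721238}
```

View pics/s0.png

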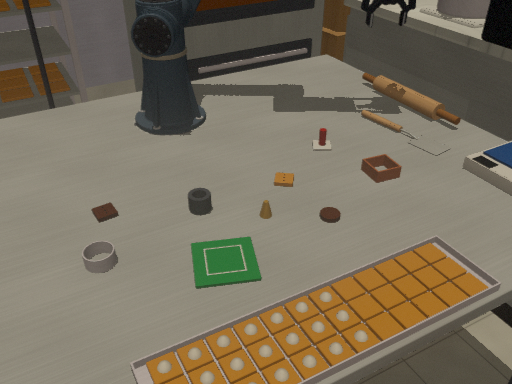

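View pics/t0.png

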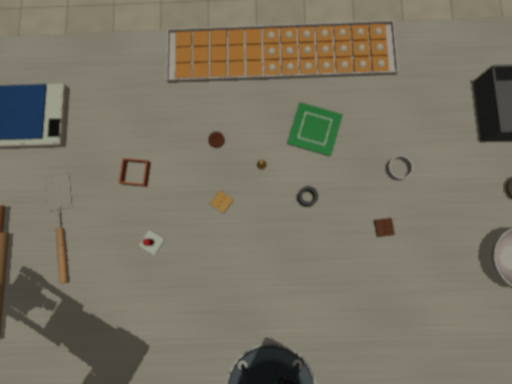

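```bash
cat >> h.py <<'E'
def px2plane(s,uv,z):
    h=s['z_map'].shape[0]; f=h/2/np.tan(np.radians(float(s['vfov']))/2)
    uv=np.atleast_2d(uv).astype(float)
    d=np.stack([(uv[:,0]-s['cx'])/f,(uv[:,1]-s['cy'])/f,np.ones(len(uv))],-1)@s['R']
    c=-s['R'].T@s['t']
    return c+d*((z-c[2])/d[:,2])[:,None]
def w2px(s,X):
    h=s['z_map'].shape[0]; f=h/2/np.tan(np.radians(float(s['vfov']))/2)
    p=np.atleast_2d(X)@s['R'].T+s['t']
    return p[:,:2]/p[:,2:]*f+[s['cx'],s['cy']]
E
python3 - <<'E'
from h import *
for n in('top','scene'):
    s=load(n);W=cloud(s);h=W[...,2]
    print(n,np.nanmedian(h),np.nanstd(h[200:220,60:90]), np.isnan(h).mean())
    m=((h>0.0045)&(h<0.08)&(W[...,0]>0.2)&(W[...,0]<0.85)&(abs(W[...,1])<0.5)).astype(np.uint8)
    k,l,st,c=cv2.connectedComponentsWithStats(m)
    for i in range(1,k):
        if st[i,4]>25:
            q=W[l==i]; print(st[i],c[i].round(1),np.median(q,0).round(4),np.percentile(q[:,2],[5,50,95]).round(4), s['image'][l==i].mean(0).astype(int))
s=load('top')
crop(s,100,90,260,270,5,'c1.png');crop(s,260,90,420,270,5,'c2.png')
E
```

```text
top 0.0004549391650441383 0.0019833094699248316 0.003926595052083333
[ 166   50  232   33 4617] [282.6  66.6] [ 0.8164 -0.0586  0.0133] [0.0067 0.0133 0.0194] [136 103  65]
[ 287  102   56   54 1976] [314.5 128.5] [ 0.6432 -0.1348  0.0084] [0.0057 0.0084 0.0112] [ 57 111  63]
[208 131  17  17 218] [215.9 138.9] [0.622  0.1247 0.0108] [0.0077 0.0108 0.0137] [74 48 33]
[386 155  27  25 264] [399.4 167. ] [ 0.531  -0.3433  0.0231] [0.0061 0.0231 0.0322] [95 91 84]
[118 157  32  29 391] [134.  171.2] [0.5397 0.3369 0.0253] [0.0071 0.0253 0.0317] [93 64 48]
[257 160   9   9  68] [261.1 163.9] [0.5481 0.0074 0.0229] [0.0081 0.0229 0.0391] [90 72 43]
[297 185  21  22 267] [307.3 195.8] [ 0.462  -0.1055  0.0394] [0.0099 0.0394 0.0428] [63 61 56]
[210 190  23  23 296] [221.1 201.2] [0.457  0.1123 0.0113] [0.0082 0.0113 0.0141] [146 115  64]
[374 217  22  20 327] [383.9 226.8] [ 0.3817 -0.2944  0.0113] [0.0082 0.0113 0.0144] [81 54 39]
[139 229  25  26 298] [151.  241.7] [0.3575 0.2865 0.0073] [0.0049 0.0073 0.0501] [136 125 111]
scene -0.000726004260210713 0.0011469649910760455 0.004165649414
[... 282 characters left out ...]
09  51]
[188 188  23  26 518] [199.1 200.2] [ 0.4764 -0.1097  0.0301] [0.0078 0.0301 0.0399] [61 59 54]
[260 200  11  17 138] [265.3 208.8] [0.558  0.0043 0.0194] [0.0056 0.0194 0.0366] [112  89  51]
[ 91 203  27  18 291] [104.2 211.2] [ 0.3872 -0.2963  0.0098] [0.0064 0.0098 0.0117] [79 55 43]
[320 207  20  14 230] [329.5 213.4] [0.6253 0.1237 0.0095] [0.0063 0.0095 0.0117] [79 55 42]
[  130   235   331   149 10070] [290.3 312.3] [ 0.8195 -0.1017  0.0118] [0.0074 0.0118 0.0178] [151 112  61]
[ 191  237   70   50 2701] [224.  261.3] [ 0.6498 -0.1374  0.0069] [0.0052 0.0069 0.0086] [ 58 119  64]
[ 82 240  35  32 699] [ 98.6 255.4] [ 0.5386 -0.3429  0.019 ] [0.0063 0.019  0.0295] [110 102  95]
```

Run:
```python
from h import *
s=load('top')
crop(s,110,120,250,220,5,'c1.png');crop(s,130,215,180,265,10,'c3.png');crop(s,280,95,420,215,5,'c2.png')
```

```text
(no output)
```

View crops.

View pics/c1.png

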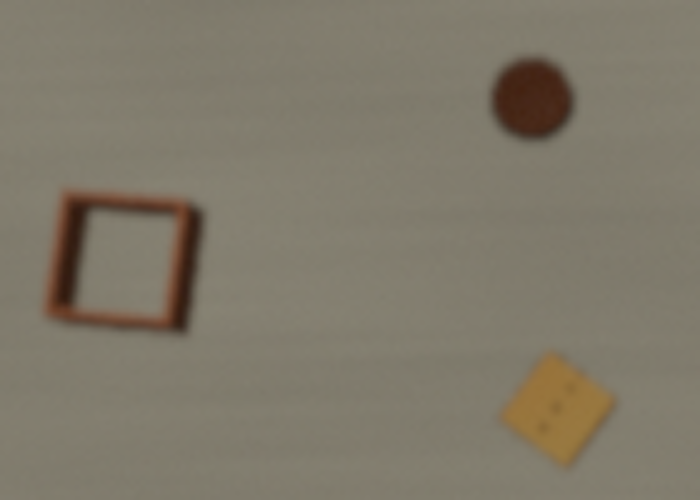

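View pics/c2.png

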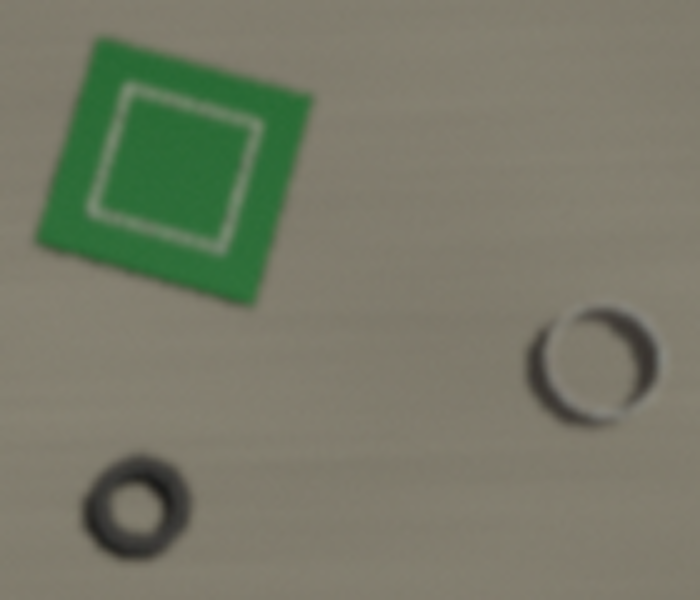

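View pics/c3.png

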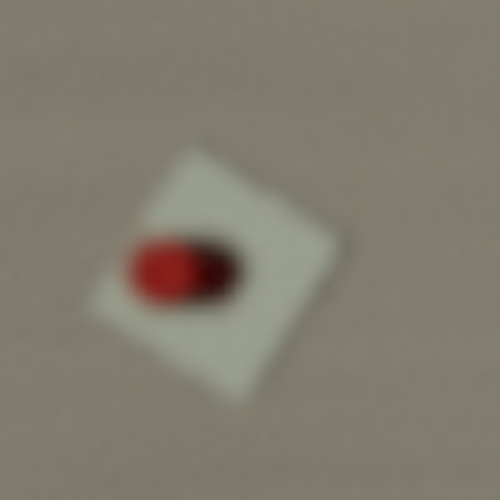

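Run:
```python
from h import *
s=load('top')
def conv(p,o,k): return (np.array(p,float)+.5)/k-.5+np.array(o)
items={'frame':([(63,191),(190,201),(172,327),(45,315)],(110,120),5,.03),
'golden':([(552,351),(617,402),(567,468),(501,417)],(110,120),5,.011),
'board':([(99,37),(314,97),(255,306),(36,243)],(280,95),5,.008),
'outline':([(128,84),(263,121),(222,254),(88,212)],(280,95),5,.008),
'plate':([(195,148),(342,240),(238,405),(92,305)],(130,215),10,.006),
'knob':([(165,273)],(130,215),10,.05)}
for n,(p,o,k,z) in items.items():
    X=px2plane(s,conv(p,o,k),z); c=X.mean(0); 
    if len(X)>1:
        L=np.linalg.norm(X-np.roll(X,-1,0),axis=1); e=np.roll(X,-1,0)-X; a=[np.degrees(np.arctan2(q[1],q[0]))%90 for q in e]
        print(n,c.round(4),L.round(4),np.round(a,1))
    else: print(n,c.round(4))
crop(s,290,175,330,215,12,'c4.png');crop(s,360,205,410,250,10,'c5.png')
s=load('scene')
crop(s,260,120,410,190,5,'d1.png');crop(s,80,180,220,230,5,'d2.png');crop(s,180,230,270,290,7,'d3.png')
```

```text
frame [0.5372 0.3348 0.03  ] [0.0665 0.0658 0.0659 0.0649] [83.8 83.5 83.1 84. ]
golden [0.456  0.1112 0.011 ] [0.0429 0.042  0.0431 0.0425] [50.6 52.1 51.3 51.8]
board [ 0.6429 -0.1354  0.008 ] [0.1178 0.1182 0.1182 0.1183] [71.6 71.7 71.7 71.6]
outline [ 0.6442 -0.1352  0.008 ] [0.0737 0.0759 0.0731 0.0736] [72.  70.6 70.2 71.1]
plate [0.3579 0.2911 0.006 ] [0.0452 0.048  0.0458 0.0465] [57.8 57.8 55.8 57. ]
knob [0.3576 0.2897 0.05  ]
```

View pics/c4.png

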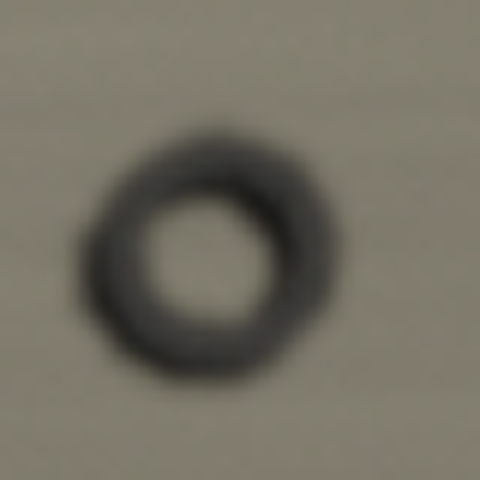

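View pics/c5.png

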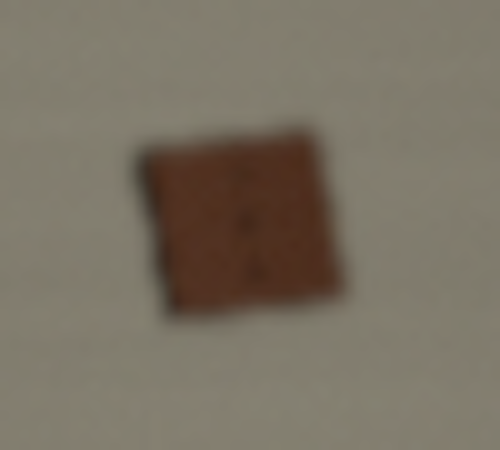

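View pics/d1.png

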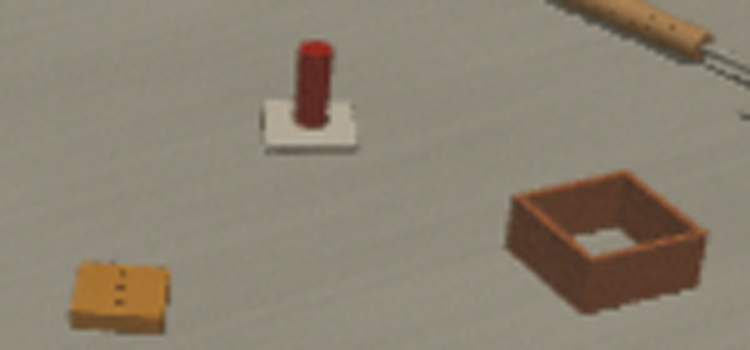

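View pics/d2.png

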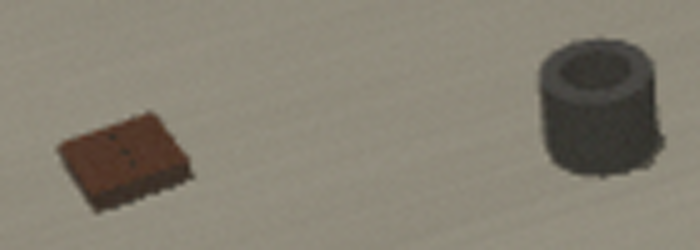

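View pics/d3.png

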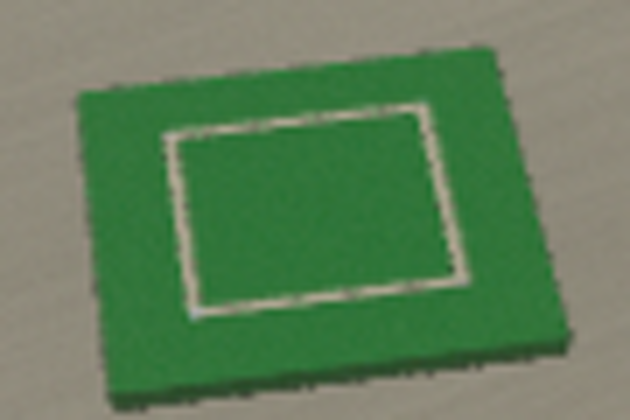

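```bash
cat > fit.py <<'E'
from h import *
from scipy.optimize import minimize
def box(w,h,z0=0): return [np.array([[a*w/2,b*w/2,z] for a in(-1,1) for b in(-1,1) for z in(z0,h)])]
def cyl(d,h,z0=0):
    t=np.linspace(0,2*np.pi,40,endpoint=False); return [np.array([[d/2*np.cos(q),d/2*np.sin(q),z] for q in t for z in(z0,h)])]
M={'cocoa':box(.044,.011),'golden':box(.044,.011),'frame':box(.066,.03),'plate':box(.048,.006)+cyl(.018,.05,.006),'weight':cyl(.05,.04),'board':box(.12,.008)}
K=6
def fit(s,name,x,y,yaw,z=0,thr=22,free=3,pad=8,save=None):
    hulls=M[name]
    def pts(p):
        c,sn=np.cos(p[2]),np.sin(p[2]); R=np.array([[c,-sn,0],[sn,c,0],[0,0,1]])
        return [w2px(s,h@R.T+[p[0],p[1],z]) for h in hulls]
    P=np.vstack(pts((x,y,yaw))); u0,v0=(P.min(0)-pad).astype(int); u1,v1=(P.max(0)+pad+1).astype(int)
    im=s['image'][v0:v1,u0:u1].astype(np.float32)
    bg=np.median(np.concatenate([im[:3].reshape(-1,3),im[-3:].reshape(-1,3),im[:,:3].reshape(-1,3),im[:,-3:].reshape(-1,3)]),0)
    big=cv2.resize(im,None,fx=K,fy=K,interpolation=cv2.INTER_LINEAR)
    m=(np.linalg.norm(big-bg,axis=2)>thr).astype(np.uint8)
    cs,_=cv2.findContours(m,cv2.RETR_EXTERNAL,cv2.CHAIN_APPROX_NONE)
    m=np.zeros_like(m); cv2.drawContours(m,[max(cs,key=cv2.contourArea)],-1,1,-1)
    def ren(p):
        r=np.zeros_like(m)
        for q in pts(p):
            q=((q-[u0,v0]+.5)*K-.5)
            cv2.fillConvexPoly(r,np.round(cv2.convexHull(q.astype(np.float32))*16).astype(np.int32),1,cv2.LINE_8,4)
        return r
    def cost(p):
        r=ren((x+p[0]/1e3,y+p[1]/1e3,yaw+(p[2]/30 if free==3 else 0))); return 1-(r&m).sum()/(r|m).sum()
    best=None
    for st in ([0,0,0],[3,3,3],[-3,-3,-3]):
        o=minimize(cost,st[:free],method='Nelder-Mead',options=dict(initial_simplex=np.array([st[:free]]+[[st[j]+(3 if i==j else 0) for j in range(free)] for i in range(free)]),xatol=.02,fatol=1e-5))
        if best is None or o.fun<best.fun: best=o
    p=best.x
    if save:
        v=big[:,:,::-1].copy().astype(np.uint8); cs,_=cv2.findContours(ren((x+p[0]/1e3,y+p[1]/1e3,yaw+(p[2]/30 if free==3 else 0))),cv2.RETR_EXTERNAL,cv2.CHAIN_APPROX_NONE)
        cv2.drawContours(v,cs,-1,(255,255,0),1); cv2.imwrite('pics/'+save,v)
    return np.array([x+p[0]/1e3,y+p[1]/1e3,np.degrees(yaw+(p[2]/30 if free==3 else 0)),1-best.fun])
E
python3 - <<'E'
from fit import *
G={'cocoa':(.382,-.295,0.1),'golden':(.457,.111,np.radians(51.5)),'frame':(.538,.335,np.radians(83.6)),'plate':(.358,.29,np.radians(57)),'weight':(.465,-.106,0),'board':(.645,-.135,np.radians(71.6))}
for n,g in G.items():
    for c in('top','scene'):
        print(n,c,fit(load(c),n,*g,free=2 if n=='weight' else 3,save=f'f_{n}_{c}.png').round(4))
import glob
for c in('top','scene'):
    ims=[cv2.resize(cv2.imread(f'pics/f_{n}_{c}.png'),(260,260)) for n in G]
    cv2.imwrite(f'pics/fit_{c}.png',np.vstack([np.hstack(ims[:3]),np.hstack(ims[3:])]))
E
```

```text
cocoa top [ 0.3816 -0.2955  6.3173  0.8744]
cocoa scene [ 0.3834 -0.2954  6.4662  0.9478]
golden top [ 0.4563  0.1124 53.2991  0.9608]
golden scene [ 0.4589  0.112  52.4142  0.9528]
frame top [ 0.5375  0.3359 84.9864  0.9441]
frame scene [ 0.5404  0.3349 84.6039  0.9622]
plate top [ 0.3583  0.2931 57.5539  0.6509]
plate scene [ 0.3391  0.3067 53.112   0.4575]
weight top [ 0.4627 -0.1073  0.      0.8759]
weight scene [ 0.4643 -0.1063  0.      0.9505]
board top [ 0.6436 -0.1353 71.427   0.9587]
board scene [ 0.6452 -0.1351 71.5938  0.9827]
```

View pics/fit_top.png

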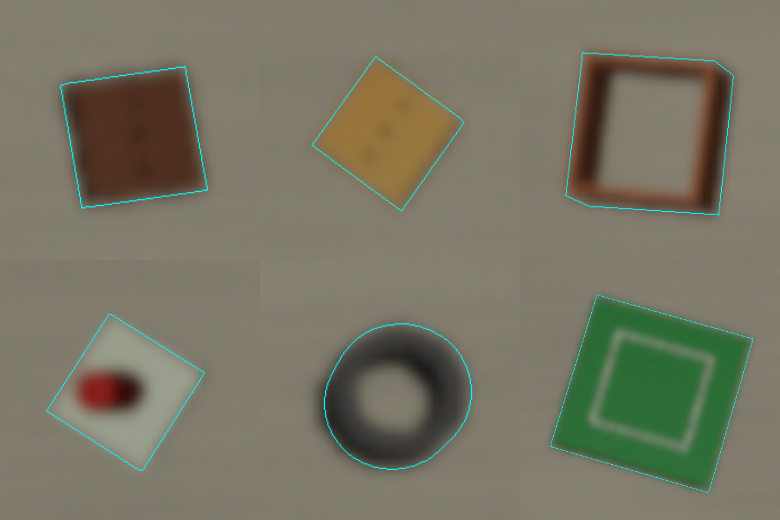

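View pics/fit_scene.png

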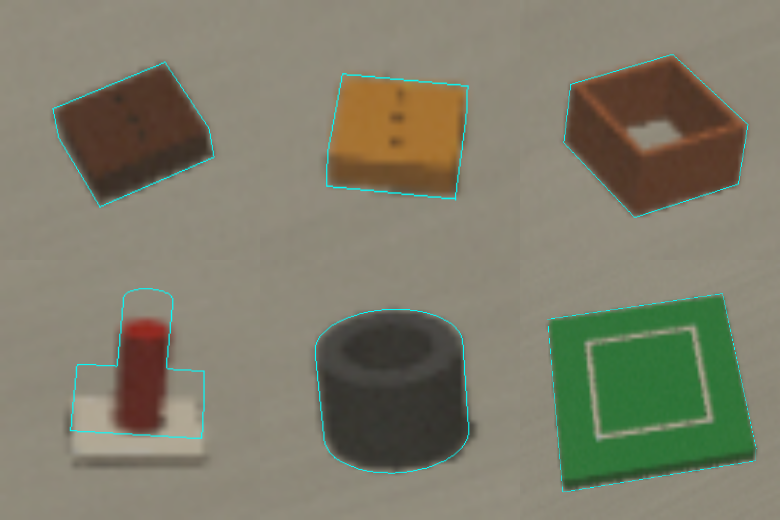

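```bash
cat > go.py <<'E'
# usage: go.py x y z J(deg jaw direction, or 'k' keep)
from h import *; import sys
from scipy.spatial.transform import Rotation as Ro
st=manip.sense(); R=Ro.from_quat(st['tool_rot']).as_matrix(); p=st['tcp_pos']
J0=np.degrees(np.arctan2(R[1,1],R[0,1]))
tilt=np.degrees(np.arccos(-R[2,2]))
print('t',round(st['t'],2),'tcp',p.round(4),'J',round(J0,2),'tilt',round(tilt,2),'q1,q6',st['q'][[0,5]].round(3),'F',st['force'].round(2),'gap',round(st['finger_gap']*8.54,2))
for a in sys.argv[1:]:
    v=a.split(','); X=np.array(list(map(float,v[:3]))); d=R.T@(X-p)*100
    o=''
    if len(v)>3:
        J=float(v[3]); q1=np.degrees(np.arctan2(X[1],X[0]))
        for k in(-1,0,1,2):
            q6=(q1-(J+180*k)+180)%360-180
            r=np.radians(-(((J+180*k)-J0+180)%360-180))
            if abs(q6)<160 and k in(0,1): o+=f' roll {r:.3f} (q6 {q6:.0f})'
    print(a,'dp',d.round(2),'steps',round(np.linalg.norm(d)/5,1),o)
E
python3 go.py .45,.3,.2 .5,-.1,.2 .3825,-.295,.1,6.4 .3825,-.295,.1,96.4
python3 - <<'E'
from fit import *
for c in('top','scene'):
  for thr in (12,16,30,40): print('plate',c,thr,fit(load(c),'plate',.36,.288,np.radians(57),thr=thr,save=f'fp{c}{thr}.png').round(4), 'weight',fit(load(c),'weight',.4635,-.107,0,thr=thr,free=2).round(4),'cocoa',fit(load(c),'cocoa',.3825,-.295,.11,thr=thr).round(4))
E
```

```text
t 0.1 tcp [0.2238 0.5829 0.2494] J 68.99 tilt 0.11 q1,q6 [ 1.026 -0.179] F [ 0.35 -0.17 -0.19] gap 8.55
.45,.3,.2 dp [-31.26 -18.29   4.97] steps 7.3 
.5,-.1,.2 dp [-50.27 -53.83   5.03] steps 14.8 
.3825,-.295,.1,6.4 dp [-46.3  -76.23  15.08] steps 18.1  roll 1.092 (q6 -44) roll -2.049 (q6 136)
.3825,-.295,.1,96.4 dp [-46.3  -76.23  15.08] steps 18.1  roll -0.478 (q6 -134) roll 2.663 (q6 46)
plate top 12 [ 0.3578  0.2931 58.339   0.9532] weight [ 0.4627 -0.1085  0.      0.8104] cocoa [ 0.3822 -0.2956 -1.0322  0.8111]
plate top 16 [ 0.3581  0.2932 57.7426  0.9122] weight [ 0.4629 -0.1081  0.      0.8386] cocoa [ 0.3817 -0.2959  0.9402  0.8385]
plate top 30 [ 0.3592  0.2931 56.2553  0.5687] weight [ 0.4623 -0.1064  0.      0.9165] cocoa [ 0.3814 -0.2953  5.8406  0.9158]
plate top 40 [ 0.3589  0.2932 60.3967  0.4585] weight [ 0.462  -0.1059  0.      0.9553] cocoa [ 0.3818 -0.2957  5.7773  0.9575]
plate scene 12 [ 0.3538  0.296  55.6227  0.8354] weight [ 0.4641 -0.1062  0.      0.9266] cocoa [ 0.3836 -0.2954  8.4004  0.9217]
plate scene 16 [ 0.339   0.3067 52.7192  0.4633] weight [ 0.4641 -0.1062  0.      0.9381] cocoa [ 0.3832 -0.2954  7.8969  0.9326]
plate scene 30 [ 0.3388  0.3069 51.5331  0.447 ] weight [ 0.4643 -0.1063  0.      0.9596] cocoa [ 0.3833 -0.2954  6.5529  0.9644]
plate scene 40 [ 0.3389  0.3076 51.8521  0.4399] weight [ 0.4648 -0.1065  0.      0.9618] cocoa [ 0.383  -0.2954  5.2421  0.9759]
```

```bash
python3 -m creep '{"claw":[8.5,8.5,8.5,8.5,8.5,8.5,8.5,8.5,8.5,8.5,8.5,8.5],"dp":[[-4,-3,0.5],[-8,-5,1],[-12,-7.5,2],[-16,-10,3],[-20,-12,3],[-24,-14.5,4],[-28,-17,5],[-31,-18.5,5],[-34,-22,5],[-36,-26,5],[-38.5,-30,5],[-41,-34,5]],"roll":[0.1,0.2,0.3,0.4,0.5,0.6,0.7,0.8,0.9,1.0,1.09,1.09]}' 40; python3 go.py .5,-.1,.2 .3824,-.2955,.1,6.3 .3824,-.2955,.022,6.3
```

```text
t: 1.3
tcp_pos: [0.4847, 0.1173, 0.2]
tool_rot: [0.666, 0.746, -0.0, -0.0]
force: [0.6, -0.5, -0.1]
finger_gap: 0.998
t 1.3 tcp [0.4847 0.1173 0.2   ] J 6.46 tilt 0.04 q1,q6 [ 0.013 -0.1  ] F [ 0.56 -0.52 -0.07] gap 8.52
.5,-.1,.2 dp [-21.76  -0.93   0.  ] steps 4.4 
.3824,-.2955,.1,6.3 dp [-39.86 -14.8   10.01] steps 8.7  roll 0.003 (q6 -44) roll -3.139 (q6 136)
.3824,-.2955,.022,6.3 dp [-39.86 -14.8   17.81] steps 9.2  roll 0.003 (q6 -44) roll -3.139 (q6 136)
```

```bash
python3 -m creep '{"claw":[6.5,6.5,6.5,6.5,6.5,6.5,6.5,6.5,6.5,6.5,6.5,6.5],"dp":[[-4.5,-1,0],[-9,-2,0],[-13.5,-4,0],[-18,-6,0],[-22.5,-7.5,1],[-27,-9.5,3],[-31,-11.5,6],[-35,-13.3,9],[-38.5,-14.3,11.5],[-39.85,-14.8,14],[-39.85,-14.8,14],[-39.85,-14.8,14]],"roll":[0,0,0,0,0,0,0,0,0,0,0,0]}' 40; python3 go.py .3824,-.2955,.022,6.3
python3 - <<'E'
from h import *
a=snap('scene');b=snap('top'); crop(a,60,140,180,260,5,'g1.png');crop(b,320,160,440,280,5,'g2.png')
E
```

```text
t: 2.5
tcp_pos: [0.3825, -0.2931, 0.0598]
tool_rot: [0.666, 0.746, 0.0, -0.001]
force: [0.3, -0.2, 0.0]
finger_gap: 0.761
t 2.5 tcp [ 0.3825 -0.2931  0.0598] J 6.47 tilt 0.17 q1,q6 [-0.886 -0.999] F [ 0.26 -0.25  0.03] gap 6.5
.3824,-.2955,.022,6.3 dp [-0.25 -0.03  3.78] steps 0.8  roll 0.003 (q6 -44) roll -3.139 (q6 136)
```

View pics/g1.png

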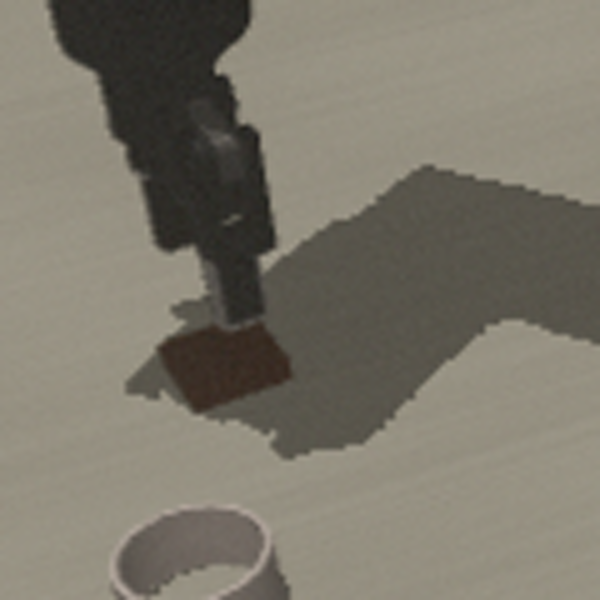

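View pics/g2.png

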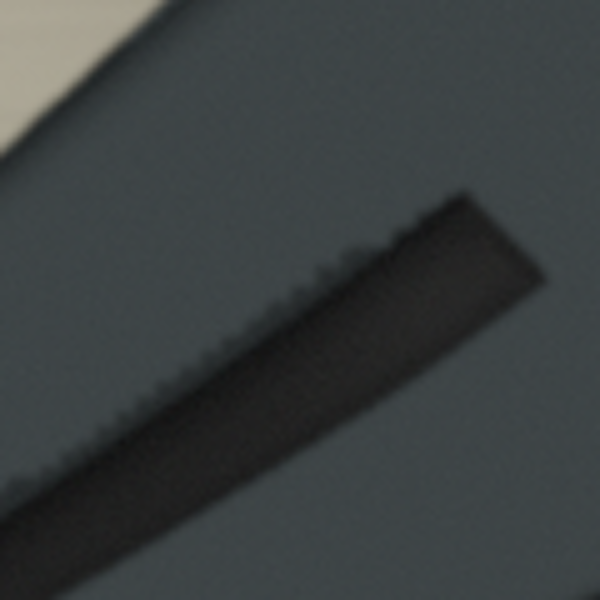

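```bash
python3 -m creep '{"claw":[6.5,6.5,6.5,6.5,6.5],"dp":[[-0.1,0,1],[-0.1,0,2],[-0.1,0,3],[-0.1,0,3.6],[-0.1,0,3.6]],"roll":[0,0,0,0,0]}' 20; python3 go.py .3824,-.2955,.022,6.3
```

```text
t: 3.1
tcp_pos: [0.3829, -0.2941, 0.0232]
tool_rot: [0.666, 0.746, 0.0, -0.001]
force: [-0.4, 0.1, -0.2]
finger_gap: 0.766
t 3.1 tcp [ 0.3829 -0.2941  0.0232] J 6.55 tilt 0.13 q1,q6 [-0.887 -1.001] F [-0.37  0.05 -0.22] gap 6.54
.3824,-.2955,.022,6.3 dp [-0.14 -0.07  0.12] steps 0.0  roll 0.004 (q6 -44) roll -3.137 (q6 136)
```

```bash
python3 -m creep '{"claw":[5.5,5,4.6,4.2,3.8,3.8,3.8],"dp":[[-0.13,-0.05,0.1],[-0.13,-0.05,0.1],[-0.13,-0.05,0.1],[-0.13,-0.05,0.1],[-0.13,-0.05,0.1],[-0.13,-0.05,0.1],[-0.13,-0.05,0.1]],"roll":[0,0,0,0,0,0,0]}' 20; python3 go.py
```

```text
t: 3.8
tcp_pos: [0.383, -0.2963, 0.0237]
tool_rot: [0.666, 0.746, -0.0, 0.0]
force: [-0.5, -1.0, 5.1]
finger_gap: 0.5
t 3.8 tcp [ 0.383  -0.2963  0.0237] J 6.53 tilt 0.04 q1,q6 [-0.89  -1.004] F [-0.54 -0.96  5.11] gap 4.27
```

```bash
python3 -m creep '{"claw":[3.8,3.8],"dp":[[0,0,-0.2],[0,0,-0.2]],"roll":[0,0]}' 20; python3 go.py
python3 - <<'E'
from h import *
a=snap('scene'); crop(a,60,140,180,260,5,'g3.png')
E
```

```text
t: 4.0
tcp_pos: [0.383, -0.296, 0.0253]
tool_rot: [0.666, 0.746, 0.0, -0.0]
force: [0.3, 0.0, -0.4]
finger_gap: 0.506
t 4.0 tcp [ 0.383  -0.296   0.0253] J 6.53 tilt 0.0 q1,q6 [-0.889 -1.004] F [ 0.26  0.01 -0.45] gap 4.32
```

View pics/g3.png

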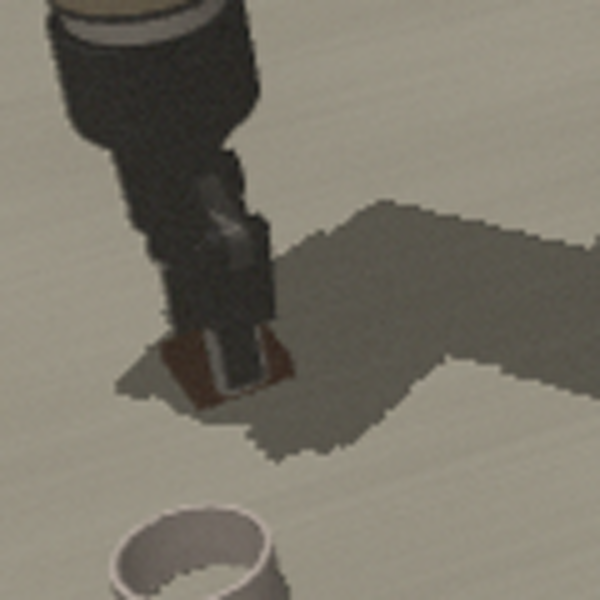

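```bash
python3 go.py .383,-.296,.12 .6444,-.1352,.12,-18.4 .6444,-.1352,.05,-18.4
```

```text
t 4.05 tcp [ 0.383  -0.296   0.0252] J 6.53 tilt 0.01 q1,q6 [-0.889 -1.004] F [-0.82  0.52 -0.49] gap 4.33
.383,-.296,.12 dp [ 0.    0.   -9.48] steps 1.9 
.6444,-.1352,.12,-18.4 dp [13.   27.8  -9.48] steps 6.4  roll 0.435 (q6 7)
.6444,-.1352,.05,-18.4 dp [13.   27.8  -2.48] steps 6.2  roll 0.435 (q6 7)
```

```bash
python3 -m creep '{"claw":[3.8,3.8,3.8,3.8,3.8,3.8,3.8,3.8,3.8,3.8,3.8,3.8],"dp":[[0,0,-1.5],[0,0,-4],[0,1.5,-7],[1.5,5,-9],[3,9,-9],[5,13,-9],[7,17,-9],[9,21,-9],[11,25,-7],[13,27.8,-5],[13,27.8,-3],[13,27.8,-2.5]],"roll":[0,0,0.05,0.1,0.15,0.2,0.25,0.3,0.35,0.435,0.435,0.435]}' 20; python3 go.py .6444,-.1352,.035,-18.4
```

```text
t: 5.25
tcp_pos: [0.6429, -0.1332, 0.0472]
tool_rot: [0.81, 0.586, -0.002, -0.002]
force: [-0.9, 0.1, -0.2]
finger_gap: 0.504
t 5.25 tcp [ 0.6429 -0.1332  0.0472] J -18.25 tilt 0.33 q1,q6 [-0.374 -0.056] F [-0.92  0.07 -0.24] gap 4.31
.6444,-.1352,.035,-18.4 dp [-0.14  0.21  1.22] steps 0.2  roll 0.003 (q6 7)
```

```bash
python3 -m creep '{"claw":[3.8,3.8],"dp":[[0,0,0],[0,0,0]],"roll":[0,0]}' 20; python3 go.py .6444,-.1352,.035,-18.4
python3 - <<'E'
from h import *
a=snap('scene'); crop(a,170,200,290,300,6,'g4.png');a=snap('top'); crop(a,250,80,370,180,6,'g5.png')
E
```

```text
t: 5.45
tcp_pos: [0.6441, -0.1361, 0.0508]
tool_rot: [0.811, 0.585, 0.0, 0.0]
force: [-0.2, -0.8, 0.3]
finger_gap: 0.502
t 5.45 tcp [ 0.6441 -0.1361  0.0508] J -18.45 tilt 0.01 q1,q6 [-0.378 -0.056] F [-0.23 -0.78  0.35] gap 4.29
.6444,-.1352,.035,-18.4 dp [ 0.09 -0.    1.58] steps 0.3  roll -0.001 (q6 7)
```

View pics/g4.png

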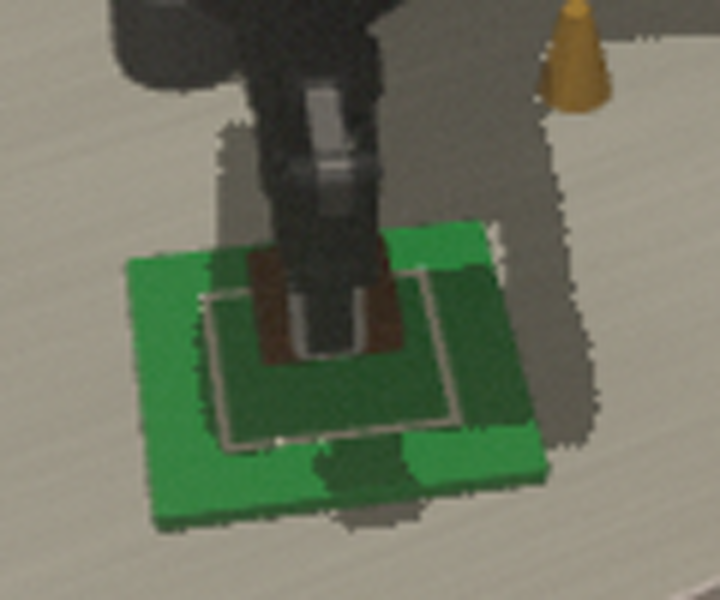

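View pics/g5.png

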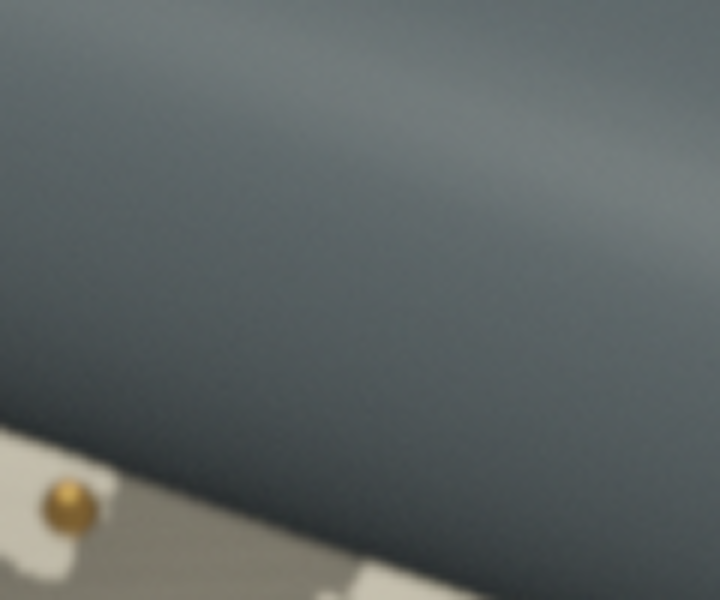

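```bash
python3 -m creep '{"claw":[3.8,3.8,3.8,3.8,3.8],"dp":[[0.08,0,0.6],[0.08,0,1.2],[0.08,0,1.5],[0.08,0,1.6],[0.08,0,1.6]],"roll":[0,0,0,0,0]}' 20; python3 go.py .6444,-.1352,.033,-18.4
```

```text
t: 6.05
tcp_pos: [0.6444, -0.1345, 0.0339]
tool_rot: [0.811, 0.585, -0.0, -0.0]
force: [0.1, -0.1, 0.2]
finger_gap: 0.505
t 6.05 tcp [ 0.6444 -0.1345  0.0339] J -18.39 tilt 0.04 q1,q6 [-0.375 -0.054] F [ 0.15 -0.08  0.18] gap 4.31
.6444,-.1352,.033,-18.4 dp [-0.07  0.02  0.09] steps 0.0  roll 0.000 (q6 7)
```

```bash
python3 -m creep '{"claw":[3.8,3.8,3.8],"dp":[[0,0,0.1],[0,0,0.15],[0,0,0.15]],"roll":[0,0,0]}' 20; python3 go.py .6444,-.1352,.033,-18.4
```

```text
t: 6.35
tcp_pos: [0.6447, -0.1345, 0.0328]
tool_rot: [0.811, 0.585, 0.0, 0.0]
force: [1.4, -0.0, -0.0]
finger_gap: 0.501
t 6.35 tcp [ 0.6447 -0.1345  0.0328] J -18.39 tilt 0.0 q1,q6 [-0.375 -0.054] F [ 1.37 -0.05 -0.01] gap 4.28
.6444,-.1352,.033,-18.4 dp [-0.07 -0.   -0.02] steps 0.0  roll 0.000 (q6 7)
```

```bash
python3 -m creep '{"claw":[3.8,3.8,3.8],"dp":[[-0.05,0,0.05],[-0.05,0,0.1],[-0.05,0,0.1]],"roll":[0,0,0]}' 20; python3 go.py .6444,-.1352,.033,-18.4
```

```text
t: 6.65
tcp_pos: [0.6445, -0.1351, 0.0318]
tool_rot: [0.811, 0.585, 0.0, 0.0]
force: [-0.2, -0.3, 0.4]
finger_gap: 0.503
t 6.65 tcp [ 0.6445 -0.1351  0.0318] J -18.4 tilt 0.0 q1,q6 [-0.376 -0.055] F [-0.16 -0.31  0.36] gap 4.3
.6444,-.1352,.033,-18.4 dp [-0.01 -0.   -0.12] steps 0.0  roll 0.000 (q6 7)
```

```bash
python3 -m creep '{"claw":[3.8,3.8,3.8],"dp":[[0,0,0.05],[0,0,0.08],[0,0,0.08]],"roll":[0,0,0]}' 20
```

```text
t: 6.95
tcp_pos: [0.6445, -0.1351, 0.0317]
tool_rot: [0.811, 0.585, 0.0, 0.0]
force: [-1.5, -0.1, 4.9]
finger_gap: 0.507
```

```bash
python3 -m creep '{"claw":[4.4,4.6,4.9,5.3,5.8,6.2,6.4,6.4,6.4,6.4,6.4],"dp":[[0,0,-0.05],[0,0,-0.05],[0,0,-0.05],[0,0,-0.05],[0,0,-0.05],[0,0,-0.05],[0,0,-1],[0,0,-3],[0,0,-6],[0,0,-9],[0,0,-12]],"roll":[0,0,0,0,0,0,0,0,0,0,0]}' 20; python3 go.py .5,.0,.15 .45,.12,.15,-37 .458,.112,.06,-37 .458,.112,.06,53
```

```text
t: 8.05
tcp_pos: [0.6444, -0.135, 0.1528]
tool_rot: [0.811, 0.585, 0.0, 0.0]
force: [-0.0, -0.2, 0.3]
finger_gap: 0.75
t 8.05 tcp [ 0.6444 -0.135   0.1528] J -18.39 tilt 0.02 q1,q6 [-0.376 -0.055] F [-0.01 -0.22  0.34] gap 6.41
.5,.0,.15 dp [  8.25 -17.96   0.27] steps 4.0 
.45,.12,.15,-37 dp [ 18.06 -26.49   0.27] steps 6.4  roll 0.325 (q6 52) roll -2.817 (q6 -128)
.458,.112,.06,-37 dp [ 17.56 -25.48   9.27] steps 6.5  roll 0.325 (q6 51) roll -2.817 (q6 -129)
.458,.112,.06,53 dp [ 17.56 -25.48   9.27] steps 6.5  roll -1.246 (q6 -39) roll 1.896 (q6 141)
```

```bash
python3 -m creep '{"claw":[6.4,6.4,6.4,6.4,6.4,6.4,6.4,6.4,6.4,6.4],"dp":[[2.5,-4,0],[5,-8,0],[8,-12,0],[11,-16,0],[13.5,-20,1],[16,-23.5,4],[17.56,-25.48,7],[17.56,-25.48,9],[17.56,-25.48,9],[17.56,-25.48,9]],"roll":[0.05,0.1,0.15,0.2,0.25,0.3,0.337,0.337,0.337,0.337]}' 20; python3 go.py .4578,.112,.0265,-37.7
python3 - <<'E'
from h import *
a=snap('scene','s1.png');b=snap('top','t1.png'); crop(a,180,230,270,290,7,'g6.png');crop(b,280,95,350,165,8,'g7.png');crop(a,240,130,330,210,6,'g8.png')
E
```

```text
t: 9.05
tcp_pos: [0.459, 0.1119, 0.0615]
tool_rot: [0.898, 0.441, 0.001, 0.0]
force: [0.4, -0.6, 0.1]
finger_gap: 0.75
t 9.05 tcp [0.459  0.1119 0.0615] J -37.7 tilt 0.07 q1,q6 [0.002 0.66 ] F [ 0.38 -0.63  0.1 ] gap 6.41
.4578,.112,.0265,-37.7 dp [-0.07 -0.1   3.5 ] steps 0.7  roll 0.000 (q6 51) roll -3.142 (q6 -129)
```

View pics/g6.png

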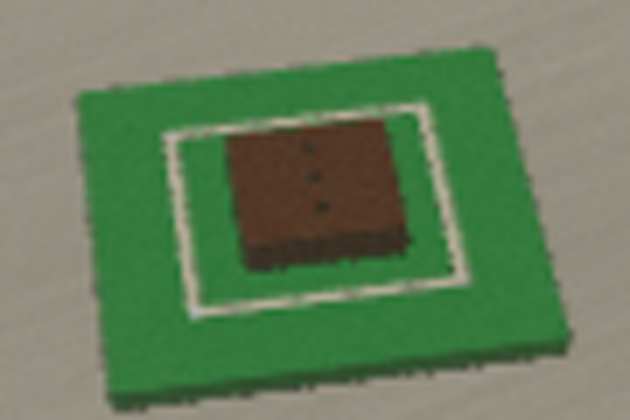

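View pics/g7.png

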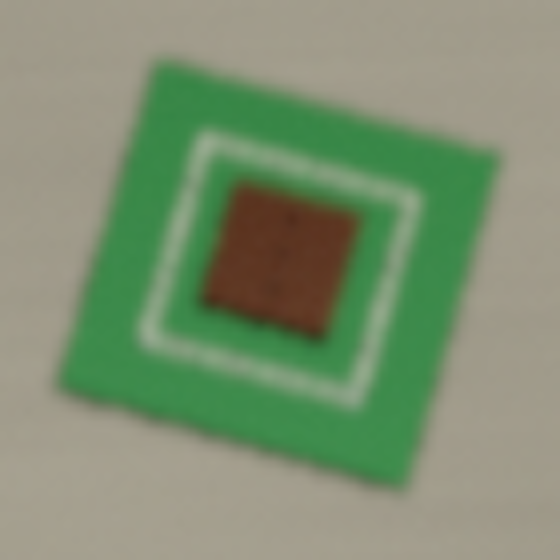

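View pics/g8.png

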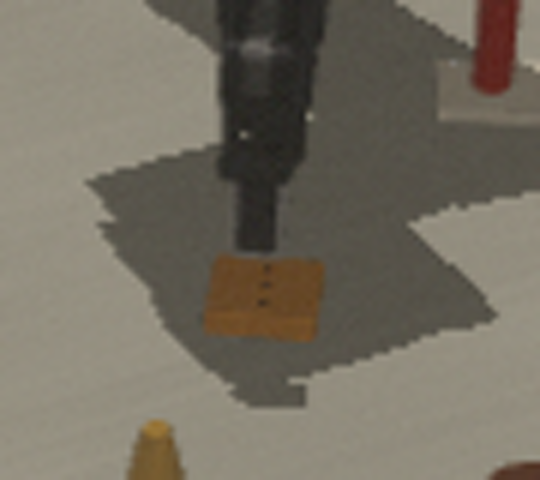

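```bash
sed -i 's/free=3,pad=8,save=None)/free=3,pad=8,save=None,mf=None)/; s/^    m=(np.linalg.norm(big-bg,axis=2)>thr).astype(np.uint8)/    m=((np.linalg.norm(big-bg,axis=2)>thr) if mf is None else mf(big)).astype(np.uint8)/' fit.py
python3 - <<'E'
from fit import *
for c in('top','scene'):
    s=load(c)
    print(c,'board',fit(s,'board',.6444,-.1352,np.radians(71.6)).round(4))
    for t in(10,0,-20): print('cocoa',fit(s,'cocoa',.6444,-.1352,np.radians(71.6),z=.008,pad=2,mf=lambda b:(b[...,0]-b[...,1]>t),save='cc%s.png'%c).round(4))
E
```

```text
top board [ 0.6443 -0.1348 71.6468  0.9483]
cocoa [ 0.645  -0.1344 62.7939  0.752 ]
cocoa [ 0.6474 -0.1347 71.4634  0.8021]
cocoa [ 0.6463 -0.1344 69.0502  0.8969]
scene board [ 0.6451 -0.135  71.538   0.9824]
cocoa [ 0.6417 -0.132  67.7301  0.7883]
cocoa [ 0.6441 -0.1333 68.6125  0.9026]
cocoa [ 0.6444 -0.1334 70.4011  0.9421]
```

Run:
```python
from h import *
def conv(p,o,k): return (np.array(p,float)+.5)/k-.5+np.array(o)
for c,o,k,out,co in(('top',(280,95),8,[(200,135),(420,195),(358,405),(147,340)],[(237,183),(360,210),(325,335),(203,300)]),('scene',(180,230),7,[(170,135),(423,105),(465,280),(193,313)],[(227,138),(385,122),(405,236),(243,247)])):
    s=load(c)
    a=px2plane(s,conv(out,o,k),.008);b=px2plane(s,conv(co,o,k),.019)
    print(c,a.mean(0).round(4),b.mean(0).round(4),np.linalg.norm(b-np.roll(b,-1,0),axis=1).round(4))
```

```text
top [ 0.6442 -0.1353  0.008 ] [ 0.6445 -0.1341  0.019 ] [0.0408 0.0439 0.0409 0.0413]
scene [ 0.6449 -0.1345  0.008 ] [ 0.6489 -0.1353  0.019 ] [0.0433 0.0459 0.0425 0.0437]
```

```bash
python3 -m creep '{"claw":[6.4,6.4,6.4,6.4,6.4],"dp":[[-0.07,-0.08,1],[-0.07,-0.08,2],[-0.07,-0.08,3],[-0.07,-0.08,3.5],[-0.07,-0.08,3.5]],"roll":[0,0,0,0,0]}' 20; python3 go.py .4578,.112,.0255,-37.7;  python3 -m creep '{"claw":[5.5,5,4.6,4.2,3.8,3.8,3.8],"dp":[[0,0,0],[0,0,0],[0,0,0],[0,0,0],[0,0,0],[0,0,0],[0,0,0]],"roll":[0,0,0,0,0,0,0]}' 20; python3 go.py
```

```text
t: 9.65
tcp_pos: [0.4564, 0.1118, 0.0249]
tool_rot: [0.898, 0.441, -0.001, -0.0]
force: [-0.2, 0.4, -0.1]
finger_gap: 0.745
t 9.65 tcp [0.4564 0.1118 0.0249] J -37.72 tilt 0.13 q1,q6 [0.002 0.66 ] F [-0.2   0.38 -0.14] gap 6.36
.4578,.112,.0255,-37.7 dp [ 0.1   0.1  -0.06] steps 0.0  roll -0.000 (q6 51) roll 3.141 (q6 -129)
t: 10.35
tcp_pos: [0.4571, 0.112, 0.0264]
tool_rot: [0.898, 0.441, 0.0, 0.0]
force: [-0.8, 0.8, 6.9]
finger_gap: 0.504
t 10.35 tcp [0.4571 0.112  0.0264] J -37.7 tilt 0.04 q1,q6 [0.002 0.66 ] F [-0.75  0.81  6.91] gap 4.3
```

```bash
python3 -m creep '{"claw":[3.8,3.8,3.8,3.8],"dp":[[0,0,-0.15],[0,0,-1],[0,0,-4],[0,0,-8]],"roll":[0,0,0,0]}' 20; python3 go.py .55,-.02,.11 .6445,-.135,.11,-18.4 .6445,-.135,.06,-18.4
```

```text
t: 10.75
tcp_pos: [0.4557, 0.1118, 0.1058]
tool_rot: [0.898, 0.441, -0.002, -0.001]
force: [0.3, -0.7, 0.4]
finger_gap: 0.497
t 10.75 tcp [0.4557 0.1118 0.1058] J -37.71 tilt 0.26 q1,q6 [0.002 0.66 ] F [ 0.26 -0.71  0.38] gap 4.24
.55,-.02,.11 dp [-4.66 15.52 -0.46] steps 3.2 
.6445,-.135,.11,-18.4 dp [-7.98 30.03 -0.5 ] steps 6.2  roll -0.337 (q6 7)
.6445,-.135,.06,-18.4 dp [-7.97 30.05  4.5 ] steps 6.3  roll -0.337 (q6 7)
```

```bash
python3 -m creep '{"claw":[3.8,3.8,3.8,3.8,3.8,3.8,3.8,3.8,3.8,3.8,3.8],"dp":[[-1,4,0],[-2.2,8.5,0],[-3.4,13,0],[-4.6,17.5,0],[-5.8,22,0],[-7,26.5,0],[-7.97,29.9,1],[-7.97,29.9,3],[-7.97,29.9,4.3],[-7.97,29.9,4.3],[-7.97,29.9,4.3]],"roll":[0,-0.05,-0.1,-0.15,-0.2,-0.25,-0.3,-0.337,-0.337,-0.337,-0.337]}' 20;  python3 -m creep '{"claw":[3.8,3.8],"dp":[[0,0,0],[0,0,0]],"roll":[0,0]}'; python3 go.py .6445,-.135,.047,-18.4
python3 - <<'E'
from h import *
a=snap('scene'); crop(a,170,200,290,300,6,'g9.png')
E
```

```text
t: 11.85
tcp_pos: [0.6439, -0.1329, 0.0628]
tool_rot: [0.811, 0.585, -0.001, -0.001]
force: [0.7, 0.4, -1.1]
finger_gap: 0.499
t: 12.05
tcp_pos: [0.6453, -0.1335, 0.0641]
tool_rot: [0.811, 0.585, 0.0, 0.001]
force: [-0.5, -0.3, 0.3]
finger_gap: 0.503
t 12.05 tcp [ 0.6453 -0.1335  0.0641] J -18.35 tilt 0.08 q1,q6 [-0.373 -0.053] F [-0.53 -0.32  0.28] gap 4.3
.6445,-.135,.047,-18.4 dp [-0.17 -0.03  1.71] steps 0.3  roll 0.001 (q6 7)
```

View pics/g9.png

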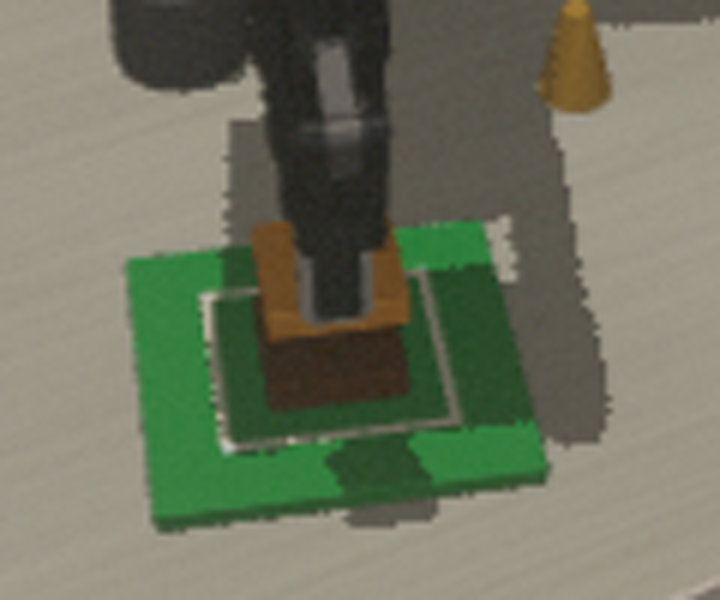

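```bash
python3 -m creep '{"claw":[3.8,3.8,3.8,3.8,3.8,3.8],"dp":[[-0.1,-0.02,0.6],[-0.13,-0.02,1.2],[-0.13,-0.02,1.5],[-0.13,-0.02,1.65],[-0.13,-0.02,1.65],[-0.13,-0.02,1.65]],"roll":[0,0,0,0,0,0]}' 20; python3 go.py .6445,-.135,.0455,-18.4
```

```text
t: 12.7
tcp_pos: [0.6443, -0.1352, 0.0464]
tool_rot: [0.811, 0.585, 0.0, -0.0]
force: [0.4, -0.6, 0.2]
finger_gap: 0.499
t 12.7 tcp [ 0.6443 -0.1352  0.0464] J -18.4 tilt 0.0 q1,q6 [-0.376 -0.055] F [ 0.36 -0.64  0.2 ] gap 4.26
.6445,-.135,.0455,-18.4 dp [0.02 0.01 0.09] steps 0.0  roll 0.000 (q6 7)
```

```bash
python3 -m creep '{"claw":[3.8,3.8,3.8],"dp":[[0,0,0.05],[0,0,0.1],[0,0,0.1]],"roll":[0,0,0]}'
```

```text
t: 13.0
tcp_pos: [0.6444, -0.1352, 0.0456]
tool_rot: [0.811, 0.585, 0.0, 0.0]
force: [0.6, 0.0, 0.1]
finger_gap: 0.497
```

```bash
python3 -m creep '{"claw":[3.8,3.8,3.8],"dp":[[0,0,0.04],[0,0,0.07],[0,0,0.07]],"roll":[0,0,0]}'
```

```text
t: 13.3
tcp_pos: [0.6444, -0.1352, 0.0455]
tool_rot: [0.811, 0.585, 0.0, 0.0]
force: [-1.3, -0.3, 5.2]
finger_gap: 0.501
```

```bash
python3 -m creep '{"claw":[4.4,4.6,4.9,5.3,5.8,6.2,6.4,6.4,6.4,6.4,6.4],"dp":[[0,0,-0.05],[0,0,-0.05],[0,0,-0.05],[0,0,-0.05],[0,0,-0.05],[0,0,-0.05],[0,0,-1],[0,0,-3],[0,0,-6],[0,0,-9],[0,0,-11]],"roll":[0,0,0,0,0,0,0,0,0,0,0]}' 20; python3 go.py .539,.335,.15,-5.4 .539,.335,.08,-5.4
```

```text
t: 14.4
tcp_pos: [0.6452, -0.1355, 0.158]
tool_rot: [0.811, 0.585, 0.001, 0.002]
force: [1.1, -0.2, -0.1]
finger_gap: 0.749
t 14.4 tcp [ 0.6452 -0.1355  0.158 ] J -18.39 tilt 0.21 q1,q6 [-0.376 -0.055] F [ 1.14 -0.21 -0.12] gap 6.39
.539,.335,.15,-5.4 dp [ 41.29 -24.93   0.7 ] steps 9.6  roll -0.227 (q6 37) roll 2.915 (q6 -143)
.539,.335,.08,-5.4 dp [ 41.3  -24.95   7.7 ] steps 9.8  roll -0.227 (q6 37) roll 2.915 (q6 -143)
```

```bash
python3 -m creep '{"claw":[8.5,8.5,8.5,8.5,8.5,8.5,8.5,8.5,8.5,8.5,8.5,8.5],"dp":[[4,-2.4,0],[8,-4.8,0],[12,-7.2,0],[16,-9.7,0],[20,-12,0],[24.2,-14.6,0],[28.4,-17.1,0],[32.5,-19.7,0],[36.5,-22,1],[39.5,-23.8,4],[41.3,-24.95,7],[41.3,-24.95,7.7]],"roll":[0,-0.02,-0.05,-0.08,-0.1,-0.12,-0.15,-0.18,-0.2,-0.227,-0.227,-0.227]}' 40;  python3 -m creep '{"claw":[8.5,8.5],"dp":[[0,0,0],[0,0,0]],"roll":[0,0]}'; python3 go.py .539,.335,.03,-5.4
python3 - <<'E'
from h import *
a=snap('scene','s2.png'); b=snap('top','t2.png');crop(a,330,90,430,190,6,'g10.png');crop(a,180,220,270,290,7,'g11.png');crop(b,280,95,350,165,8,'g12.png')
E
```

```text
t: 15.6
tcp_pos: [0.5346, 0.3377, 0.0753]
tool_rot: [0.738, 0.675, -0.002, -0.001]
force: [0.4, -0.6, 0.6]
finger_gap: 0.992
t: 15.8
tcp_pos: [0.5389, 0.3348, 0.0789]
tool_rot: [0.74, 0.673, 0.001, 0.0]
force: [1.5, -0.8, -0.3]
finger_gap: 0.995
t 15.8 tcp [0.5389 0.3348 0.0789] J -5.44 tilt 0.1 q1,q6 [0.38  0.475] F [ 1.48 -0.85 -0.31] gap 8.49
.539,.335,.03,-5.4 dp [ 0.02 -0.    4.89] steps 1.0  roll -0.001 (q6 37) roll 3.141 (q6 -143)
```

View pics/g10.png

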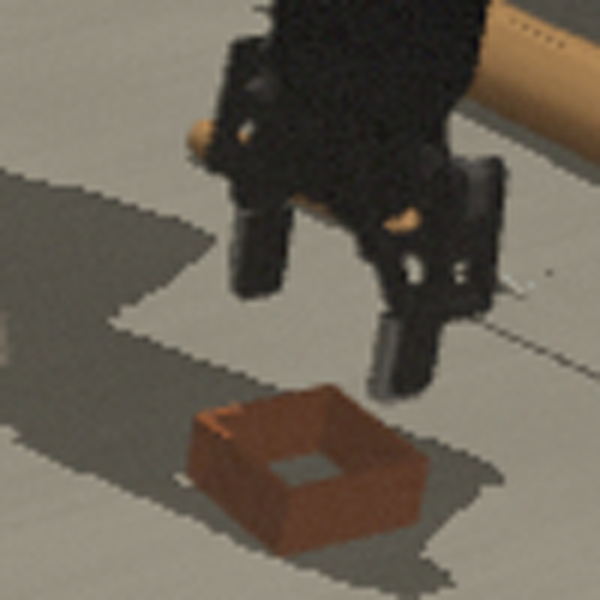

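View pics/g11.png

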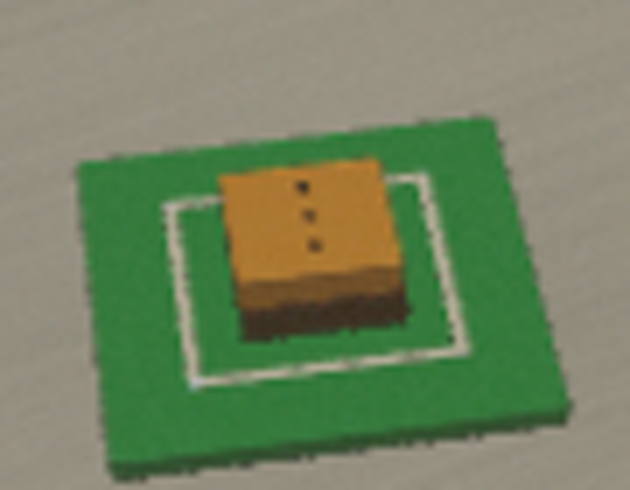

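View pics/g12.png

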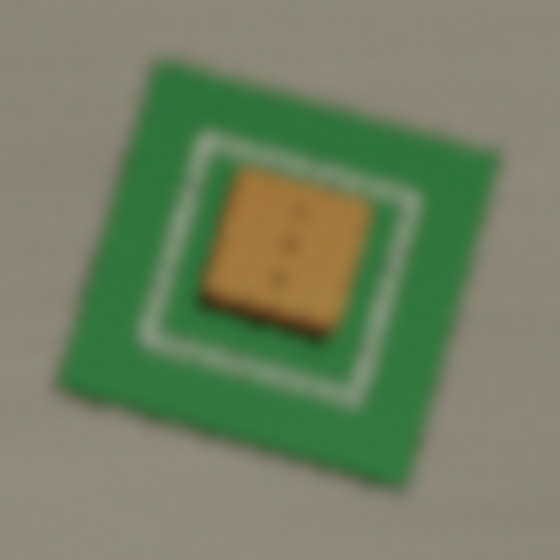

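Run:
```python
from fit import *
s=load('scene')
k=lambda X:((w2px(s,X)-[330,90]+.5)*6-.5).round(0)
J=np.radians(-5.44);d=np.array([np.cos(J),np.sin(J),0]);T=np.array([.5389,.3348,.068])
print(k(T),k(T+d*.048),k(T-d*.048),'frame top',k([.539,.335,.03]))
c=np.array([[a*.033,b*.033,.03] for a,b in((1,1),(1,-1),(-1,-1),(-1,1))]);y=np.radians(84.6)
print(k(np.stack([.539+c[:,0]*np.cos(y)-c[:,1]*np.sin(y),.335+c[:,0]*np.sin(y)+c[:,1]*np.cos(y),c[:,2]],1)))
```

```text
[[322. 352.]] [[398. 409.]] [[251. 299.]] frame top [[308. 435.]]
[[327. 381.]
 [428. 457.]
 [288. 493.]
 [191. 414.]]
```

```bash
python3 -m creep '{"claw":[8.5,8.5,8.5,8.5,8.5],"dp":[[0,0,1],[0,0,2.5],[0,0,4],[0,0,5.1],[0,0,5.1]],"roll":[0,0,0,0,0]}' 30; python3 -m creep '{"claw":[8,7.5,7,6.5,6.1,6.1,6.1],"dp":[[0,0,0],[0,0,0],[0,0,0],[0,0,0],[0,0,0],[0,0,0],[0,0,0]],"roll":[0,0,0,0,0,0,0]}' 30; python3 go.py;python3 - <<'E'
from h import *
a=snap('scene'); crop(a,330,90,430,190,6,'g13.png')
E
```

```text
t: 16.4
tcp_pos: [0.5361, 0.3347, 0.024]
tool_rot: [0.74, 0.673, -0.002, -0.001]
force: [-1.3, 0.7, 0.3]
finger_gap: 0.994
t: 17.1
tcp_pos: [0.5383, 0.3357, 0.0278]
tool_rot: [0.74, 0.673, 0.001, 0.0]
force: [-0.9, -1.1, 6.0]
finger_gap: 0.767
t 17.1 tcp [0.5383 0.3357 0.0278] J -5.38 tilt 0.09 q1,q6 [0.382 0.476] F [-0.87 -1.08  6.01] gap 6.55
```

View pics/g13.png

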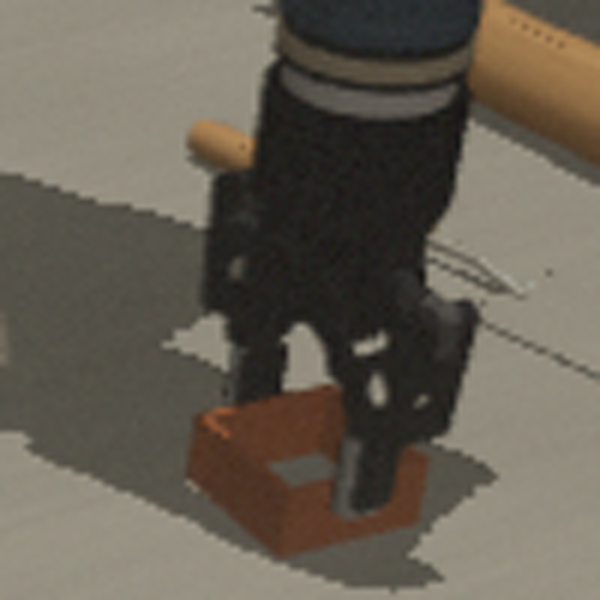

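```bash
python3 -m creep '{"claw":[6.1,6.1,6.1,6.1,6.1,6.1],"dp":[[0,0,-0.15],[0,0,-1],[0,0,-4],[0,0,-8],[0,0,-10],[0,0,-10]],"roll":[0,0,0,0,0,0]}' 30; python3 go.py .6445,-.135,.12,-18.4 .6445,-.135,.08,-18.4
```

```text
t: 17.75
tcp_pos: [0.5399, 0.3364, 0.1304]
tool_rot: [0.739, 0.673, 0.003, 0.001]
force: [0.4, -0.3, -1.3]
finger_gap: 0.763
t 17.75 tcp [0.5399 0.3364 0.1304] J -5.38 tilt 0.42 q1,q6 [0.382 0.476] F [ 0.4  -0.25 -1.25] gap 6.52
.6445,-.135,.12,-18.4 dp [-45.96  14.83   0.98] steps 9.7  roll 0.227 (q6 7)
.6445,-.135,.08,-18.4 dp [-45.97  14.8    4.98] steps 9.7  roll 0.227 (q6 7)
```

```bash
python3 -m creep '{"claw":[6.1,6.1,6.1,6.1,6.1,6.1,6.1,6.1,6.1,6.1,6.1,6.1],"dp":[[-3,1,0],[-7.5,2.4,0],[-12,3.9,0],[-16.5,5.3,0],[-21,6.8,0],[-25.5,8.2,0],[-30,9.7,0],[-34.5,11.1,0],[-39,12.6,0],[-43,13.9,1],[-45.9,14.8,3],[-45.9,14.8,4]],"roll":[0.02,0.04,0.06,0.08,0.1,0.12,0.14,0.16,0.18,0.2,0.227,0.227]}';  python3 -m creep '{"claw":[6.1,6.1,6.1],"dp":[[0,0,0],[0,0,0],[0,0,0]],"roll":[0,0,0]}'; python3 go.py .6445,-.135,.04,-18.4
python3 - <<'E'
from h import *
a=snap('scene'); crop(a,170,180,290,290,6,'g14.png')
E
```

```text
t: 18.95
tcp_pos: [0.6417, -0.1401, 0.0838]
tool_rot: [0.813, 0.583, -0.001, -0.0]
force: [-1.0, 0.7, -1.8]
finger_gap: 0.764
t: 19.25
tcp_pos: [0.6419, -0.1338, 0.087]
tool_rot: [0.81, 0.586, -0.0, -0.0]
force: [0.3, -0.0, -2.4]
finger_gap: 0.766
t 19.25 tcp [ 0.6419 -0.1338  0.087 ] J -18.28 tilt 0.02 q1,q6 [-0.376 -0.057] F [ 0.31 -0.03 -2.36] gap 6.54
.6445,-.135,.04,-18.4 dp [-0.03  0.28  4.7 ] steps 0.9  roll 0.002 (q6 7)
```

View pics/g14.png

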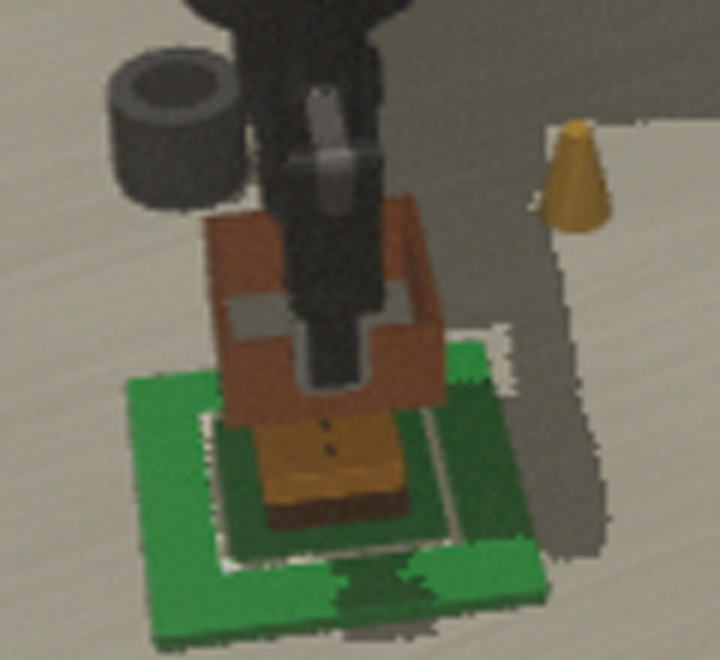

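```bash
python3 -m creep '{"claw":[6.1,6.1,6.1,6.1,6.1,6.1],"dp":[[0,0.15,0.3],[0,0.22,0.8],[0,0.22,1.4],[0,0.22,1.8],[0,0.22,1.8],[0,0.22,1.8]],"roll":[0,0,0,0,0,0]}'; python3 go.py .6445,-.135,.04,-18.4
python3 - <<'E'
from h import *
a=snap('scene'); crop(a,170,180,290,290,6,'g15.png')
E
```

```text
t: 19.9
tcp_pos: [0.644, -0.1361, 0.0685]
tool_rot: [0.811, 0.585, -0.0, -0.0]
force: [-0.1, -0.5, -0.7]
finger_gap: 0.759
t 19.9 tcp [ 0.644  -0.1361  0.0685] J -18.4 tilt 0.03 q1,q6 [-0.378 -0.057] F [-0.14 -0.54 -0.69] gap 6.49
.6445,-.135,.04,-18.4 dp [0.12 0.02 2.85] steps 0.6  roll 0.000 (q6 7)
```

View pics/g15.png

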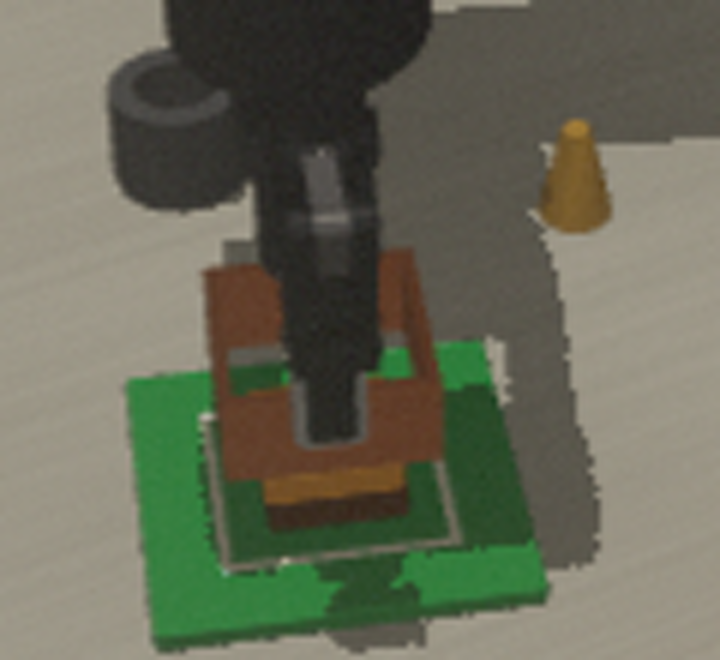

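```bash
python3 -m creep '{"claw":[6.1,6.1,6.1,6.1,6.1,6.1,6.1],"dp":[[0.12,0.02,0.4],[0.12,0.02,1],[0.12,0.02,1.6],[0.12,0.02,2.2],[0.12,0.02,2.7],[0.12,0.02,3],[0.12,0.02,3]],"roll":[0,0,0,0,0,0,0]}'; python3 go.py .6445,-.135,.037,-18.4
```

```text
t: 20.65
tcp_pos: [0.6443, -0.1349, 0.0381]
tool_rot: [0.811, 0.585, -0.0, -0.001]
force: [0.6, -0.3, -2.0]
finger_gap: 0.764
t 20.65 tcp [ 0.6443 -0.1349  0.0381] J -18.4 tilt 0.07 q1,q6 [-0.376 -0.055] F [ 0.6  -0.3  -1.98] gap 6.52
.6445,-.135,.037,-18.4 dp [-0.    0.02  0.11] steps 0.0  roll 0.000 (q6 7)
```

```bash
python3 -m creep '{"claw":[6.1,6.1,6.1,6.1],"dp":[[0,0,0.05],[0,0,0.1],[0,0,0.15],[0,0,0.15]],"roll":[0,0,0,0]}'; python3 -m creep '{"claw":[6.1,6.1,6.1],"dp":[[0,0,0.04],[0,0,0.08],[0,0,0.08]],"roll":[0,0,0]}'
```

```text
t: 21.05
tcp_pos: [0.6448, -0.135, 0.0375]
tool_rot: [0.811, 0.585, 0.0, 0.0]
force: [-0.6, 0.6, -1.4]
finger_gap: 0.762
t: 21.35
tcp_pos: [0.6447, -0.135, 0.0365]
tool_rot: [0.811, 0.585, -0.0, -0.0]
force: [-0.1, -1.0, -2.1]
finger_gap: 0.763
```

```bash
python3 -m creep '{"claw":[6.1,6.1,6.1],"dp":[[0,0,0.04],[0,0,0.07],[0,0,0.07]],"roll":[0,0,0]}'
```

```text
t: 21.65
tcp_pos: [0.6447, -0.135, 0.0359]
tool_rot: [0.811, 0.585, 0.0, 0.0]
force: [0.1, 0.6, -1.0]
finger_gap: 0.766
```

```bash
python3 -m creep '{"claw":[6.1,6.1,6.1],"dp":[[0,0,0.03],[0,0,0.05],[0,0,0.05]],"roll":[0,0,0]}'
```

```text
t: 21.95
tcp_pos: [0.6447, -0.135, 0.0358]
tool_rot: [0.811, 0.585, 0.0, 0.0]
force: [-2.1, 0.5, 3.5]
finger_gap: 0.762
```

```bash
python3 -m creep '{"claw":[6.6,6.8,7.1,7.5,8,8.5,8.5,8.5,8.5,8.5,8.5],"dp":[[0,0,-0.04],[0,0,-0.04],[0,0,-0.04],[0,0,-0.04],[0,0,-0.04],[0,0,-0.04],[0,0,-1],[0,0,-3],[0,0,-6],[0,0,-9],[0,0,-12]],"roll":[0,0,0,0,0,0,0,0,0,0,0]}' 20
python3 - <<'E'
from h import *
a=snap('scene','s3.png');b=snap('top'); crop(a,305,120,340,160,14,'g16.png'); crop(b,130,215,180,265,10,'g17.png')
E
```

```text
t: 23.05
tcp_pos: [0.6447, -0.135, 0.1571]
tool_rot: [0.811, 0.585, 0.0, 0.0]
force: [0.8, 0.2, -0.1]
finger_gap: 0.993
```

View pics/g16.png

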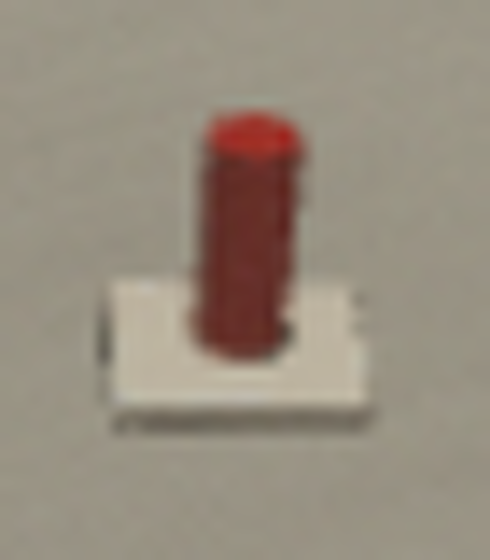

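View pics/g17.png

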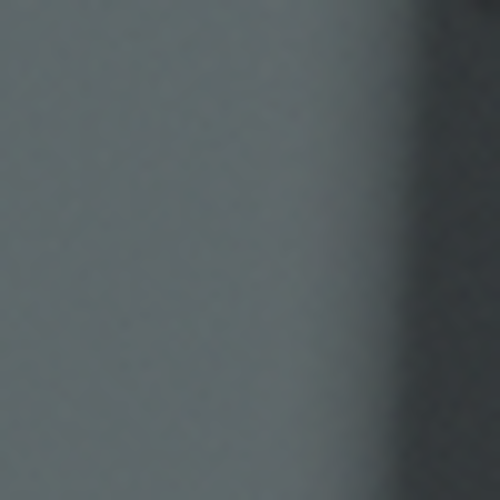

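View pics/s3.png

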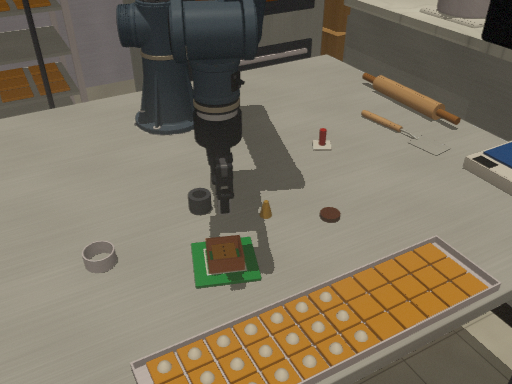

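```bash
python3 - <<'E'
from h import *
def conv(p,o,k): return (np.array(p,float)+.5)/k-.5+np.array(o)
s=load('scene')
print(px2plane(s,conv([(255,135)],(305,120),14),.05), px2plane(s,conv([(240,325)],(305,120),14),.006))
X=px2plane(s,conv([(108,278),(360,287),(370,403),(115,403)],(305,120),14),.006); print(X.mean(0),np.linalg.norm(X-np.roll(X,-1,0),axis=1).round(4)); e=np.roll(X,-1,0)-X; print(np.degrees(np.arctan2(e[:,1],e[:,0]))%90)
E
python3 go.py .45,.2,.15 .3595,.29,.12,57 .3595,.29,.12,-33
```

```text
[[0.3612123  0.28997616 0.05      ]] [[0.35560702 0.29474003 0.006     ]]
[0.36089329 0.29054247 0.006     ] [0.0482 0.0458 0.0476 0.0494]
[56.59168407 56.14041807 60.98636574 57.06359462]
t 23.15 tcp [ 0.6479 -0.1361  0.1612] J -18.38 tilt 0.63 q1,q6 [-0.376 -0.055] F [ 0.93 -0.42  0.55] gap 8.49
.45,.2,.15 dp [ 25.66 -29.39   0.78] steps 7.8 
.3595,.29,.12,57 dp [ 31.34 -40.85   3.65] steps 10.3  roll -1.316 (q6 -18)
.3595,.29,.12,-33 dp [ 31.34 -40.85   3.65] steps 10.3  roll 0.255 (q6 72) roll -2.886 (q6 -108)
```

```bash
python3 -m creep '{"claw":[5,5,5,5,5,5,5,5,5,5,5,5],"dp":[[3.5,-4,0],[7,-8,0],[10,-11.5,0],[13,-15,0],[16,-18.5,0],[19,-22,0],[22,-25.7,0.5],[25,-29.5,0.5],[27,-33.5,0.5],[29,-37.5,1],[31.3,-40.8,2],[31.3,-40.8,4]],"roll":[0.02,0.04,0.06,0.08,0.1,0.12,0.15,0.18,0.2,0.22,0.255,0.255]}' 30;  python3 -m creep '{"claw":[5,5,5],"dp":[[0,0,2],[0,0,3],[0,0,3]],"roll":[0,0,0]}'; python3 go.py .3595,.2902,.04,-33
python3 - <<'E'
from h import *
a=snap('scene'); crop(a,270,70,370,170,6,'g18.png')
E
```

```text
t: 24.35
tcp_pos: [0.353, 0.2936, 0.1158]
tool_rot: [0.878, 0.48, 0.0, -0.0]
force: [1.0, -0.6, -0.5]
finger_gap: 0.584
t: 24.65
tcp_pos: [0.3555, 0.2903, 0.0842]
tool_rot: [0.879, 0.477, -0.002, -0.0]
force: [0.0, -0.0, -0.2]
finger_gap: 0.585
t 24.65 tcp [0.3555 0.2903 0.0842] J -33.01 tilt 0.19 q1,q6 [0.44  1.017] F [ 0.03 -0.03 -0.16] gap 4.99
.3595,.2902,.04,-33 dp [0.22 0.34 4.42] steps 0.9  roll -0.000 (q6 72) roll 3.141 (q6 -108)
```

View pics/g18.png

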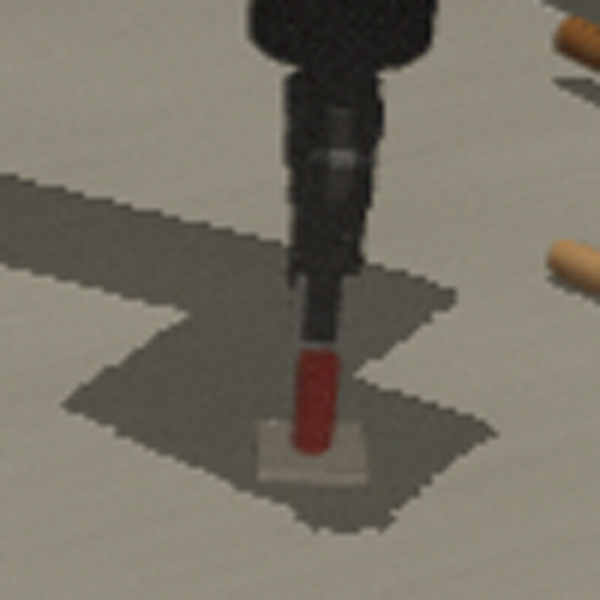

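```bash
python3 -m creep '{"claw":[5,5],"dp":[[0,0,0],[0,0,0]],"roll":[0,0]}'; python3 go.py .3595,.2902,.04,-33
```

```text
t: 24.9
tcp_pos: [0.357, 0.2907, 0.086]
tool_rot: [0.879, 0.477, 0.001, 0.0]
force: [0.2, -0.4, 0.5]
finger_gap: 0.584
t 24.9 tcp [0.357  0.2907 0.086 ] J -33.04 tilt 0.09 q1,q6 [0.44  1.017] F [ 0.23 -0.35  0.55] gap 4.99
.3595,.2902,.04,-33 dp [0.09 0.23 4.6 ] steps 0.9  roll -0.001 (q6 72) roll 3.141 (q6 -108)
```

```bash
python3 -m creep '{"claw":[5,5,5,5,5,5],"dp":[[0.05,0.2,0.5],[0.1,0.2,1.5],[0.1,0.2,2.5],[0.1,0.2,3.5],[0.1,0.2,4.4],[0.1,0.2,4.4]],"roll":[0,0,0,0,0,0]}'; python3 go.py .3595,.2902,.04,-33; python3 -m creep '{"claw":[4,3,2,1.4,1.4,1.4,1.4,1.4],"dp":[[0,0,0],[0,0,0],[0,0,0],[0,0,0],[0,0,0],[0,0,0],[0,0,0],[0,0,0]],"roll":[0,0,0,0,0,0,0,0]}' 40;python3 go.py .3595,.2902,.04,-33
python3 - <<'E'
from h import *
a=snap('scene'); crop(a,290,90,350,160,9,'g19.png')
E
```

```text
t: 25.5
tcp_pos: [0.3577, 0.2901, 0.0398]
tool_rot: [0.879, 0.477, -0.002, -0.0]
force: [-0.7, -0.5, -0.8]
finger_gap: 0.585
t 25.5 tcp [0.3577 0.2901 0.0398] J -33.0 tilt 0.18 q1,q6 [0.438 1.014] F [-0.7  -0.52 -0.8 ] gap 5.0
.3595,.2902,.04,-33 dp [ 0.11  0.14 -0.02] steps 0.0  roll -0.000 (q6 72) roll 3.142 (q6 -108)
t: 26.3
tcp_pos: [0.3587, 0.2906, 0.0417]
tool_rot: [0.879, 0.477, 0.0, 0.0]
force: [-1.0, 0.8, 6.6]
finger_gap: 0.195
t 26.3 tcp [0.3587 0.2906 0.0417] J -33.0 tilt 0.05 q1,q6 [0.438 1.014] F [-1.03  0.8   6.55] gap 1.66
.3595,.2902,.04,-33 dp [0.01 0.09 0.17] steps 0.0  roll 0.000 (q6 72) roll -3.142 (q6 -108)
```

View pics/g19.png

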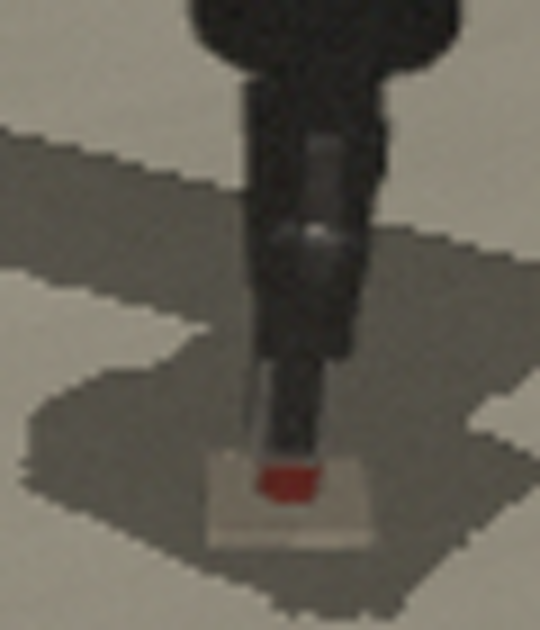

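```bash
python3 -m creep '{"claw":[1.4,1.4,1.4,1.4,1.4,1.4],"dp":[[0,0,-0.15],[0,0,-1],[0,0,-4],[0,0,-8],[0,0,-10],[0,0,-10]],"roll":[0,0,0,0,0,0]}' 40; python3 go.py .45,.2,.14 .6445,-.135,.14,-18.4 .6445,-.135,.09,-18.4
```

```text
t: 26.95
tcp_pos: [0.3601, 0.2913, 0.1442]
tool_rot: [0.879, 0.477, 0.003, 0.0]
force: [0.2, -0.2, -0.8]
finger_gap: 0.198
t 26.95 tcp [0.3601 0.2913 0.1442] J -32.99 tilt 0.39 q1,q6 [0.438 1.014] F [ 0.19 -0.19 -0.79] gap 1.69
.45,.2,.14 dp [-2.76 12.51  0.45] steps 2.6 
.6445,-.135,.14,-18.4 dp [-20.27  47.06   0.47] steps 10.2  roll -0.255 (q6 7)
.6445,-.135,.09,-18.4 dp [-20.3   47.05   5.47] steps 10.3  roll -0.255 (q6 7)
```

```bash
python3 -m creep '{"claw":[1.4,1.4,1.4,1.4,1.4,1.4,1.4,1.4,1.4,1.4,1.4,1.4],"dp":[[-1,3,0],[-2,7.5,0],[-3.5,12,0],[-5,16.5,0],[-7,21,0],[-9,25.5,0],[-11,30,0],[-13,34.5,0],[-15,38.5,0],[-17.3,42.5,0],[-19.2,45.5,0.5],[-20.3,47,2]],"roll":[-0.02,-0.04,-0.06,-0.08,-0.1,-0.12,-0.15,-0.18,-0.2,-0.22,-0.255,-0.255]}';  python3 -m creep '{"claw":[1.4,1.4,1.4,1.4],"dp":[[0,0,1],[0,0,2],[0,0,3],[0,0,3]],"roll":[0,0,0,0]}'; python3 go.py .6445,-.135,.075,-18.4
python3 - <<'E'
from h import *
a=snap('scene'); crop(a,170,180,290,290,6,'g20.png')
E
```

```text
t: 28.15
tcp_pos: [0.6442, -0.1397, 0.1211]
tool_rot: [0.812, 0.584, 0.001, 0.002]
force: [0.3, -0.2, -0.1]
finger_gap: 0.198
t: 28.55
tcp_pos: [0.6402, -0.1336, 0.0892]
tool_rot: [0.811, 0.586, -0.001, -0.002]
force: [0.0, 0.6, 0.1]
finger_gap: 0.198
t 28.55 tcp [ 0.6402 -0.1336  0.0892] J -18.3 tilt 0.29 q1,q6 [-0.376 -0.057] F [0.04 0.55 0.11] gap 1.69
.6445,-.135,.075,-18.4 dp [0.   0.45 1.42] steps 0.3  roll 0.002 (q6 7)
```

View pics/g20.png

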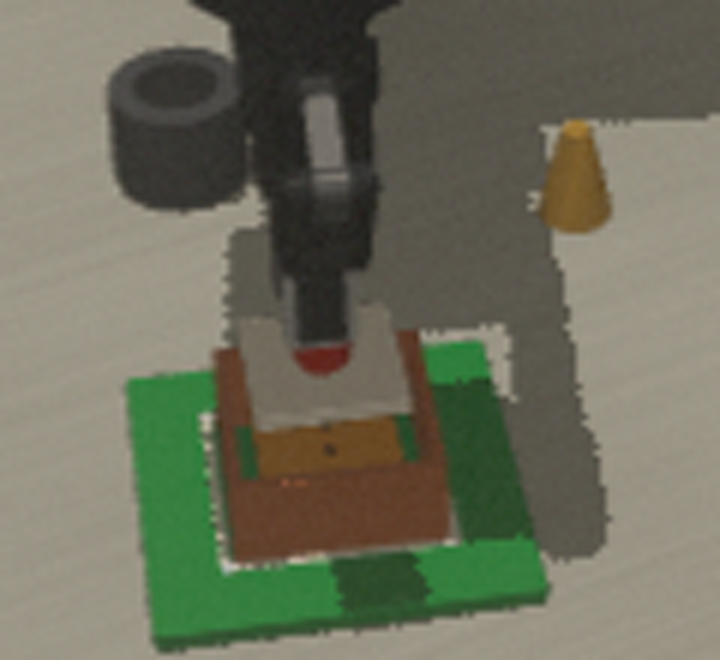

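```bash
python3 -m creep '{"claw":[1.4,1.4,1.4],"dp":[[0,0.2,0],[0,0.25,0],[0,0.25,0]],"roll":[0,0,0]}'; python3 go.py .6445,-.135,.075,-18.4
python3 - <<'E'
from h import *
a=snap('scene'); crop(a,190,215,265,280,10,'g21.png')
for x,y,z,w in((.6445,-.135,.038,.066),(.6445,-.135,.038,.058),(.6445,-.135,.089-.0415+.006,.048)):
    t=np.radians(71.6);c=np.array([[p*w/2,q*w/2,0] for p,q in((1,1),(1,-1),(-1,-1),(-1,1))])
    X=np.stack([x+c[:,0]*np.cos(t)-c[:,1]*np.sin(t),y+c[:,0]*np.sin(t)+c[:,1]*np.cos(t),c[:,2]+z],1)
    print(((w2px(a,X)-[190,215]+.5)*10-.5).round(0).tolist())
E
```

```text
t: 28.9
tcp_pos: [0.6451, -0.1365, 0.0921]
tool_rot: [0.811, 0.585, 0.0, 0.001]
force: [-0.3, -0.9, -0.2]
finger_gap: 0.195
t 28.9 tcp [ 0.6451 -0.1365  0.0921] J -18.37 tilt 0.1 q1,q6 [-0.378 -0.057] F [-0.28 -0.93 -0.18] gap 1.67
.6445,-.135,.075,-18.4 dp [ 0.12 -0.11  1.71] steps 0.3  roll 0.001 (q6 7)
[[486.0, 191.0], [542.0, 419.0], [179.0, 463.0], [144.0, 231.0]]
[[469.0, 207.0], [517.0, 407.0], [199.0, 446.0], [167.0, 241.0]]
[[445.0, 163.0], [484.0, 328.0], [219.0, 359.0], [191.0, 191.0]]
```

View pics/g21.png

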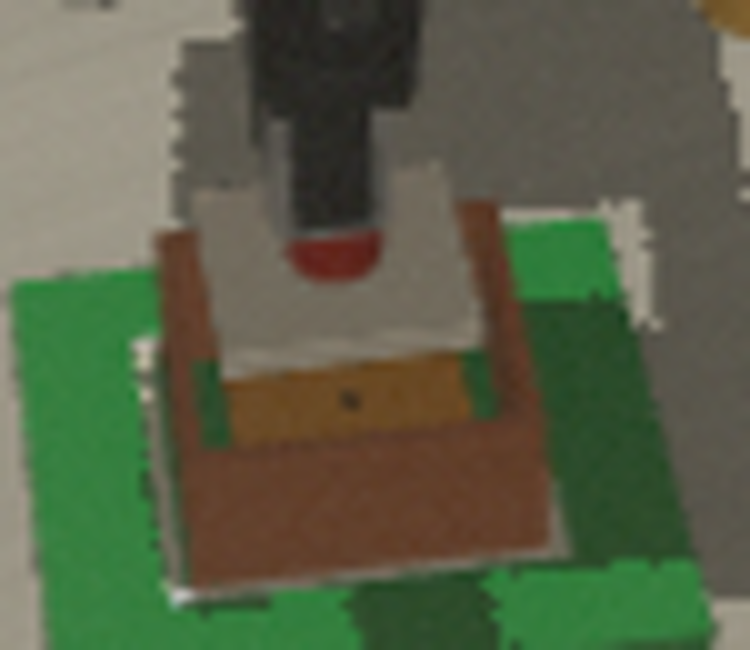

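Run:
```python
from h import *
a=load('scene')
for x,y,z,w in((.6445,-.135,.008,.074),(.6445,-.135,.008,.066),(.6445,-.135,.008,.12),(.6445,-.135,.03,.044)):
    t=np.radians(71.6);c=np.array([[p*w/2,q*w/2,0] for p,q in((1,1),(1,-1),(-1,-1),(-1,1))])
    X=np.stack([x+c[:,0]*np.cos(t)-c[:,1]*np.sin(t),y+c[:,0]*np.sin(t)+c[:,1]*np.cos(t),c[:,2]+z],1)
    print(w,((w2px(a,X)-[190,215]+.5)*10-.5).round(0).tolist())
v=cv2.resize(a['image'][215:290,180:270,::-1],None,fx=8,fy=8,interpolation=cv2.INTER_CUBIC)
for z,w,col in((.008,.066,(255,255,0)),(.038,.066,(255,0,255)),(.038,.058,(0,255,255)),(.008,.12,(0,0,255)),(.008,.074,(255,0,0)),(.03,.044,(0,255,0))):
    t=np.radians(71.6);c=np.array([[p*w/2,q*w/2,0] for p,q in((1,1),(1,-1),(-1,-1),(-1,1))])
    X=np.stack([.6445+c[:,0]*np.cos(t)-c[:,1]*np.sin(t),-.135+c[:,0]*np.sin(t)+c[:,1]*np.cos(t),c[:,2]+z],1)
    q=((w2px(a,X)-[180,215]+.5)*8-.5)
    cv2.polylines(v,[np.round(q).astype(int)],True,col,1)
cv2.imwrite('pics/g22.png',v)
```

```text
0.074 [[506.0, 295.0], [569.0, 554.0], [168.0, 604.0], [130.0, 339.0]]
0.066 [[489.0, 310.0], [544.0, 541.0], [188.0, 586.0], [153.0, 350.0]]
0.12 [[601.0, 208.0], [716.0, 625.0], [52.0, 710.0], [3.0, 277.0]]
0.044 [[439.0, 266.0], [474.0, 419.0], [235.0, 448.0], [210.0, 293.0]]
```

View pics/g22.png

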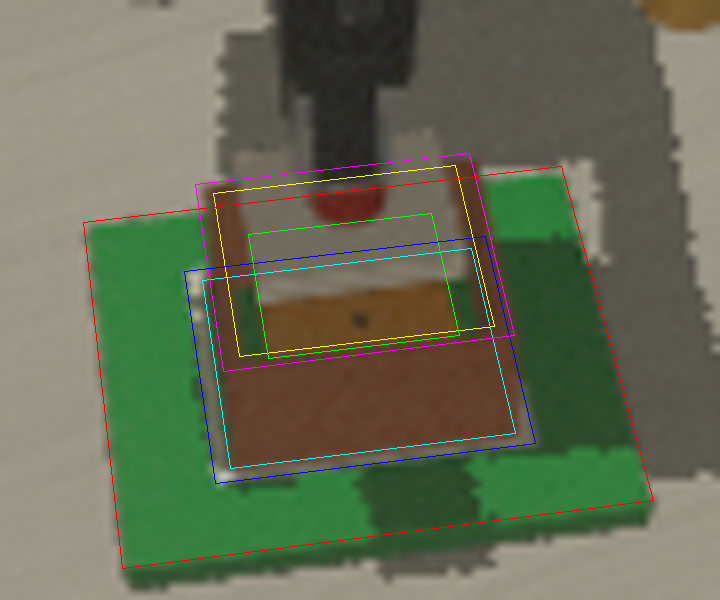

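```bash
python3 -m creep '{"claw":[1.4,1.4,1.4,1.4,1.4],"dp":[[0.1,-0.05,0.4],[0.1,-0.07,0.9],[0.1,-0.07,1.2],[0.1,-0.07,1.2],[0.1,-0.07,1.2]],"roll":[0,0,0,0,0]}'; python3 go.py .6445,-.135,.075,-18.4
python3 - <<'E'
from h import *
a=snap('scene'); crop(a,190,215,265,280,10,'g23.png')
E
```

```text
t: 29.45
tcp_pos: [0.644, -0.1354, 0.079]
tool_rot: [0.811, 0.585, -0.0, -0.0]
force: [0.2, 0.8, -0.7]
finger_gap: 0.193
t 29.45 tcp [ 0.644  -0.1354  0.079 ] J -18.4 tilt 0.03 q1,q6 [-0.377 -0.056] F [ 0.19  0.83 -0.72] gap 1.65
.6445,-.135,.075,-18.4 dp [0.05 0.03 0.4 ] steps 0.1  roll 0.000 (q6 7)
```

View pics/g23.png

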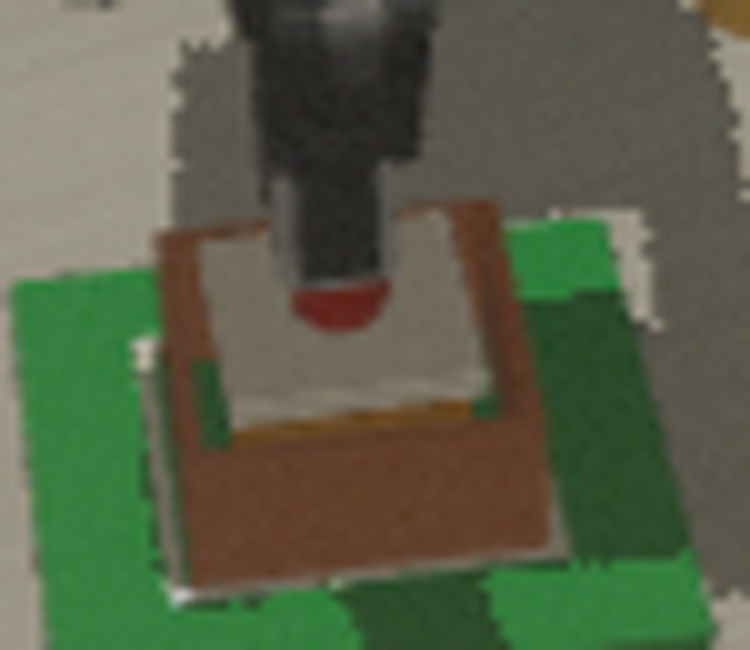

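```bash
python3 -m creep '{"claw":[1.4,1.4,1.4,1.4,1.4],"dp":[[0.02,0.02,0.2],[0.02,0.02,0.4],[0.02,0.02,0.55],[0.02,0.02,0.6],[0.02,0.02,0.6]],"roll":[0,0,0,0,0]}'; python3 go.py .6445,-.135,.0715,-18.4
```

```text
t: 30.0
tcp_pos: [0.6443, -0.1352, 0.0732]
tool_rot: [0.811, 0.585, -0.0, -0.0]
force: [0.3, 0.8, -0.4]
finger_gap: 0.192
t 30.0 tcp [ 0.6443 -0.1352  0.0732] J -18.39 tilt 0.02 q1,q6 [-0.376 -0.055] F [ 0.34  0.79 -0.37] gap 1.64
.6445,-.135,.0715,-18.4 dp [0.02 0.01 0.17] steps 0.0  roll 0.000 (q6 7)
```

```bash
python3 -m creep '{"claw":[1.4,1.4,1.4],"dp":[[0,0,0.04],[0,0,0.07],[0,0,0.07]],"roll":[0,0,0]}'
```

```text
t: 30.3
tcp_pos: [0.6444, -0.1353, 0.0726]
tool_rot: [0.811, 0.585, -0.0, 0.0]
force: [-0.6, -0.3, -1.0]
finger_gap: 0.195
```

```bash
python3 -m creep '{"claw":[1.4,1.4,1.4],"dp":[[0,0,0.04],[0,0,0.06],[0,0,0.06]],"roll":[0,0,0]}'
```

```text
t: 30.6
tcp_pos: [0.6444, -0.1352, 0.072]
tool_rot: [0.811, 0.585, -0.0, -0.0]
force: [-0.2, -1.1, 0.0]
finger_gap: 0.194
```

```bash
python3 -m creep '{"claw":[1.4,1.4,1.4],"dp":[[0,0,0.02],[0,0,0.04],[0,0,0.04]],"roll":[0,0,0]}'
```

```text
t: 30.9
tcp_pos: [0.6444, -0.1353, 0.0719]
tool_rot: [0.811, 0.585, 0.0, 0.0]
force: [-0.4, 0.4, 1.2]
finger_gap: 0.192
```

```bash
python3 -m creep '{"claw":[1.9,2.3,2.8,3.5,4.2,4.6,4.6,4.6,4.6,4.6,4.6],"dp":[[0,0,0],[0,0,0],[0,0,-0.03],[0,0,-0.05],[0,0,-0.1],[0,0,-0.5],[0,0,-2],[0,0,-4],[0,0,-6],[0,0,-8],[0,0,-9]],"roll":[0,0,0,0,0,0,0,0,0,0,0]}'; python3 go.py .463,-.1062,.16,-18.4 .463,-.1062,.09,-18.4
```

```text
t: 32.0
tcp_pos: [0.6457, -0.1357, 0.165]
tool_rot: [0.811, 0.585, 0.001, 0.002]
force: [1.2, -0.2, 0.1]
finger_gap: 0.54
t 32.0 tcp [ 0.6457 -0.1357  0.165 ] J -18.39 tilt 0.28 q1,q6 [-0.376 -0.055] F [ 1.15 -0.17  0.09] gap 4.61
.463,-.1062,.16,-18.4 dp [ -2.96 -18.27   0.41] steps 3.7  roll 0.000 (q6 5)
.463,-.1062,.09,-18.4 dp [ -2.96 -18.3    7.41] steps 4.0  roll 0.000 (q6 5)
```

```bash
python3 -m creep '{"claw":[7.5,7.5,7.5,7.5,7.5,7.5,7.5,7.5,7.5],"dp":[[-0.6,-4,0],[-1.3,-8,0],[-2,-12,0],[-2.5,-16,1],[-2.9,-18.2,3],[-2.9,-18.2,6],[-2.9,-18.2,7.4],[-2.9,-18.2,7.4],[-2.9,-18.2,7.4]],"roll":[0,0,0,0,0,0,0,0,0]}' 40; python3 go.py .4632,-.1062,.032,-18.4
python3 - <<'E'
from h import *
a=snap('scene','s4.png'); crop(a,190,215,265,280,10,'g24.png');crop(a,150,120,250,220,6,'g25.png');b=snap('top');crop(b,280,95,350,165,8,'g26.png')
E
```

```text
t: 32.9
tcp_pos: [0.463, -0.1055, 0.088]
tool_rot: [0.811, 0.585, 0.0, 0.0]
force: [0.0, 0.4, -0.3]
finger_gap: 0.881
t 32.9 tcp [ 0.463  -0.1055  0.088 ] J -18.39 tilt 0.03 q1,q6 [-0.46  -0.139] F [ 0.01  0.44 -0.28] gap 7.52
.4632,-.1062,.032,-18.4 dp [-0.06  0.04  5.6 ] steps 1.1  roll 0.000 (q6 5)
```

View pics/g24.png

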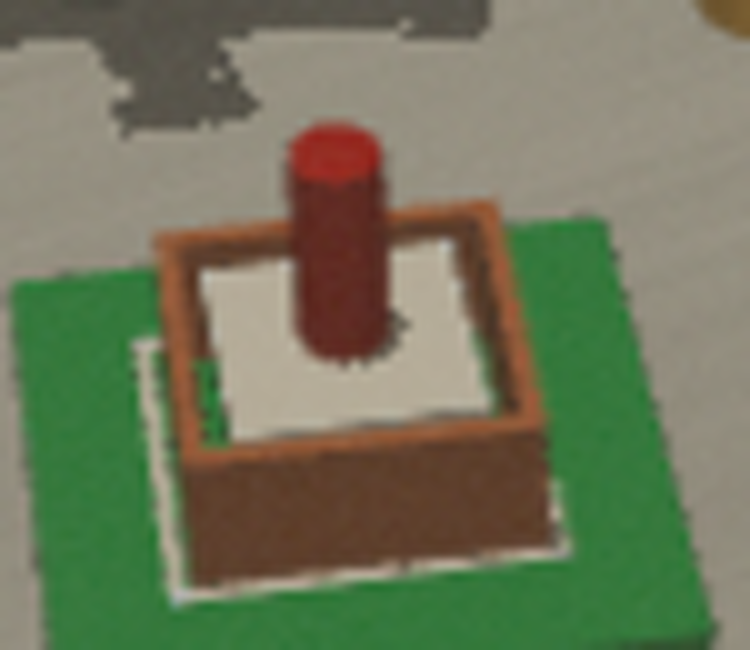

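View pics/g25.png

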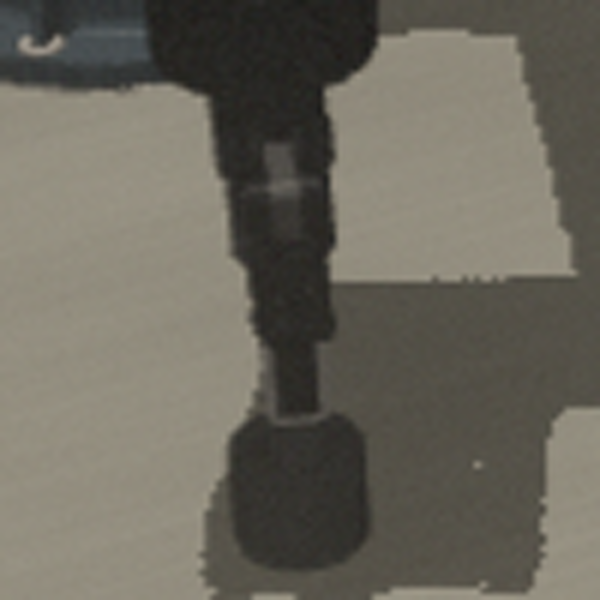

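View pics/g26.png

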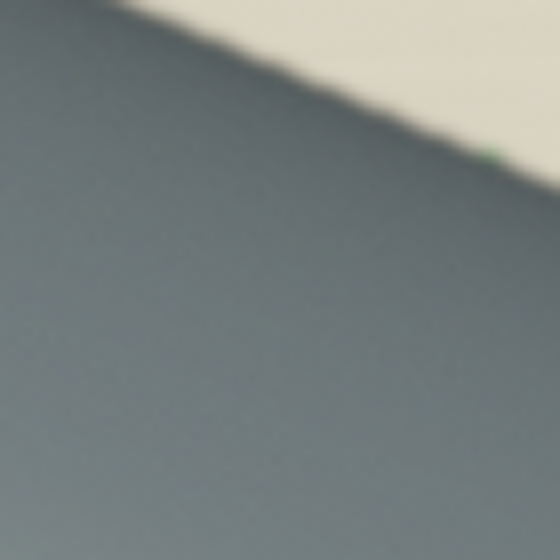

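```bash
python3 -m creep '{"claw":[7.5,7.5,7.5,7.5,7.5,7.5],"dp":[[-0.05,0.03,1],[-0.05,0.03,2.2],[-0.05,0.03,3.4],[-0.05,0.03,4.6],[-0.05,0.03,5.5],[-0.05,0.03,5.5]],"roll":[0,0,0,0,0,0]}';python3 -m creep '{"claw":[6.8,6.2,5.6,5,4.4,4.4,4.4,4.4],"dp":[[0,0,0],[0,0,0],[0,0,0],[0,0,0],[0,0,0],[0,0,0],[0,0,0],[0,0,0]],"roll":[0,0,0,0,0,0,0,0]}' 60;python3 go.py
python3 - <<'E'
from h import *
a=load('scene')
print(px2plane(a,[(335.5/10-.5+190,152.5/10-.5+215)],.08),w2px(a,[.6444,-.1353,.08]))
E
```

```text
t: 33.6
tcp_pos: [0.4618, -0.1055, 0.031]
tool_rot: [0.811, 0.585, -0.001, -0.001]
force: [0.7, -0.6, -0.2]
finger_gap: 0.878
t: 34.4
tcp_pos: [0.4626, -0.1059, 0.0335]
tool_rot: [0.811, 0.585, 0.0, 0.0]
force: [-1.2, -1.1, 5.9]
finger_gap: 0.566
t 34.4 tcp [ 0.4626 -0.1059  0.0335] J -18.42 tilt 0.03 q1,q6 [-0.461 -0.14 ] F [-1.2  -1.1   5.93] gap 4.83
[[ 0.64664772 -0.13495205  0.08      ]] [[222.33610733 229.12225296]]
```

```bash
python3 -m creep '{"claw":[4.4,4.4,4.4,4.4,4.4,4.4,4.4],"dp":[[0,0,-0.15],[0,0,-0.8],[0,0,-3],[0,0,-6.5],[0,0,-10],[0,0,-12],[0,0,-12]],"roll":[0,0,0,0,0,0,0]}' 60; python3 go.py .6444,-.1353,.15,-18.4
python3 - <<'E'
from h import *
a=snap('scene'); crop(a,150,80,250,180,6,'g27.png')
E
```

```text
t: 35.1
tcp_pos: [0.4642, -0.1066, 0.1553]
tool_rot: [0.811, 0.585, 0.002, 0.003]
force: [0.4, 0.4, -2.7]
finger_gap: 0.563
t 35.1 tcp [ 0.4642 -0.1066  0.1553] J -18.37 tilt 0.38 q1,q6 [-0.461 -0.14 ] F [ 0.37  0.35 -2.75] gap 4.81
.6444,-.1353,.15,-18.4 dp [ 2.95 18.    0.64] steps 3.7  roll 0.001 (q6 7)
```

View pics/g27.png

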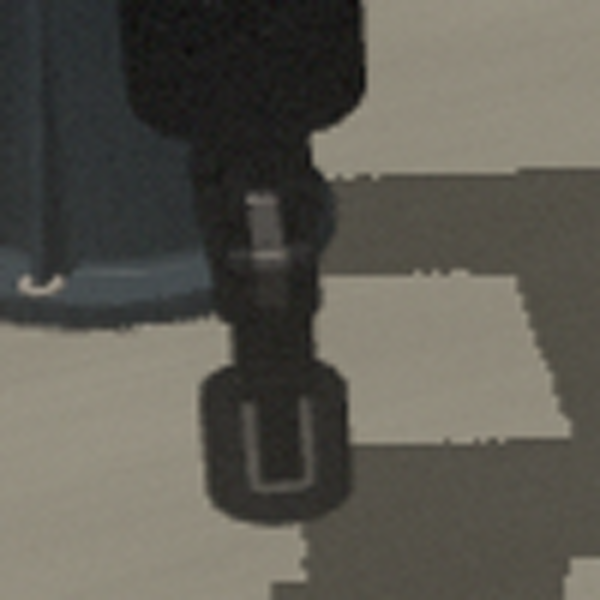

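Finger pad (245–312) sits about centred on the weight (200–352); weight is held upright. Move gently over the knob.

```bash
python3 -m creep '{"claw":[4.4,4.4,4.4,4.4,4.4,4.4,4.4,4.4,4.4,4.4],"dp":[[0.3,2,0],[0.8,5,0],[1.3,8,0],[1.8,11,0],[2.3,14,0],[2.7,16.5,0],[2.95,17.9,0],[2.95,17.9,0.5],[2.95,17.9,0.5],[2.95,17.9,0.5]],"roll":[0,0,0,0,0,0,0,0,0,0]}'; python3 go.py .6444,-.1353,.125,-18.4
python3 - <<'E'
from h import *
a=snap('scene'); crop(a,180,170,270,270,6,'g28.png')
E
```

```text
t: 36.15
tcp_pos: [0.6396, -0.1337, 0.1457]
tool_rot: [0.811, 0.585, -0.001, -0.002]
force: [-0.6, -0.3, -2.3]
finger_gap: 0.566
t 36.15 tcp [ 0.6396 -0.1337  0.1457] J -18.4 tilt 0.29 q1,q6 [-0.377 -0.056] F [-0.64 -0.25 -2.28] gap 4.83
.6444,-.1353,.125,-18.4 dp [-0.    0.52  2.07] steps 0.4  roll 0.000 (q6 7)
```

View pics/g28.png

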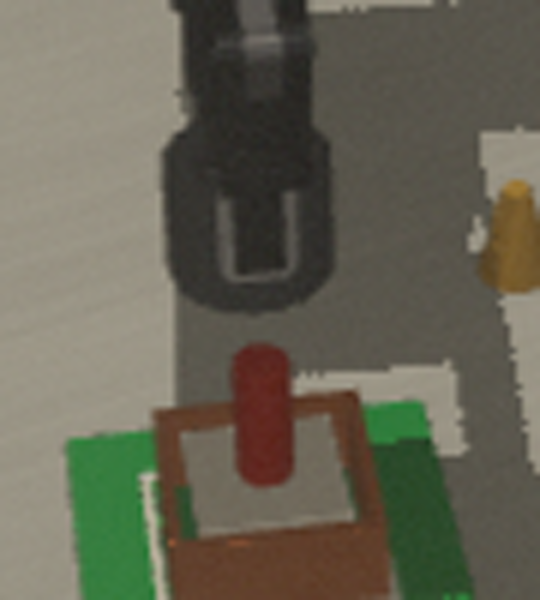

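```bash
python3 -m creep '{"claw":[4.4,4.4,4.4,4.4,4.4],"dp":[[0,0.2,0.3],[0,0.3,0.9],[0,0.3,1.5],[0,0.3,1.5],[0,0.3,1.5]],"roll":[0,0,0,0,0]}'; python3 go.py .6444,-.1353,.125,-18.4
python3 - <<'E'
from h import *
a=snap('scene'); crop(a,180,170,270,270,6,'g29.png')
X=np.array([[.6444,-.1353,z] for z in(.08,.0915)]);print(((w2px(a,X)-[180,170]+.5)*6-.5).round(1))
E
```

```text
t: 36.7
tcp_pos: [0.6444, -0.1353, 0.1322]
tool_rot: [0.811, 0.585, -0.0, -0.0]
force: [0.5, -0.8, -3.0]
finger_gap: 0.565
t 36.7 tcp [ 0.6444 -0.1353  0.1322] J -18.39 tilt 0.05 q1,q6 [-0.376 -0.055] F [ 0.55 -0.81 -2.97] gap 4.83
.6444,-.1353,.125,-18.4 dp [-0.   -0.    0.72] steps 0.1  roll 0.000 (q6 7)
[[256.5 357.2]
 [255.1 327.1]]
```

View pics/g29.png

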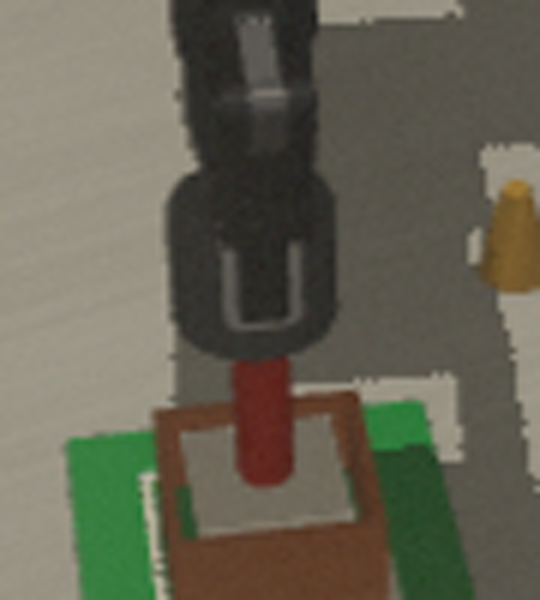

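```bash
python3 -m creep '{"claw":[4.4,4.4,4.4,4.4,4.4],"dp":[[0.1,0,0.3],[0.15,0,0.8],[0.15,0,1.5],[0.15,0,1.5],[0.15,0,1.5]],"roll":[0,0,0,0,0]}'; python3 go.py
python3 - <<'E'
from h import *
a=snap('scene'); crop(a,180,190,270,280,7,'g30.png')
E
```

```text
t: 37.25
tcp_pos: [0.6449, -0.1338, 0.1171]
tool_rot: [0.811, 0.585, -0.0, -0.0]
force: [-0.1, -0.2, -2.9]
finger_gap: 0.565
t 37.25 tcp [ 0.6449 -0.1338  0.1171] J -18.39 tilt 0.06 q1,q6 [-0.374 -0.053] F [-0.09 -0.23 -2.93] gap 4.83
```

View pics/g30.png

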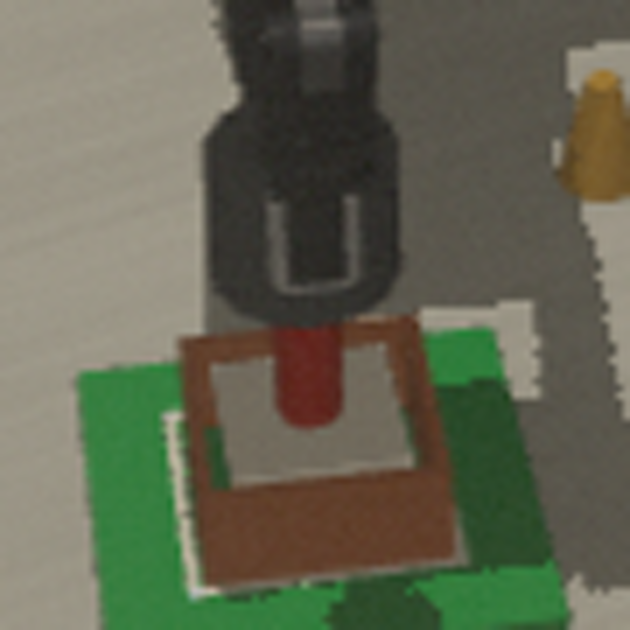

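```bash
python3 -m creep '{"claw":[4.4,4.4,4.4,4.4,4.4,4.4],"dp":[[0.02,0,0.2],[0.04,0,0.5],[0.04,0,0.8],[0.04,0,1.1],[0.04,0,1.2],[0.04,0,1.2]],"roll":[0,0,0,0,0,0]}'; python3 go.py .6449,-.1335,.075,-18.4;  python3 - <<'E'
from h import *
a=snap('scene'); crop(a,180,190,270,280,7,'g31.png')
E
```

```text
t: 37.9
tcp_pos: [0.6451, -0.1335, 0.1053]
tool_rot: [0.811, 0.585, -0.0, -0.0]
force: [-0.5, 0.4, -2.4]
finger_gap: 0.566
t 37.9 tcp [ 0.6451 -0.1335  0.1053] J -18.39 tilt 0.04 q1,q6 [-0.373 -0.052] F [-0.54  0.35 -2.37] gap 4.83
.6449,-.1335,.075,-18.4 dp [-0.01 -0.02  3.03] steps 0.6  roll 0.000 (q6 7)
```

View pics/g31.png

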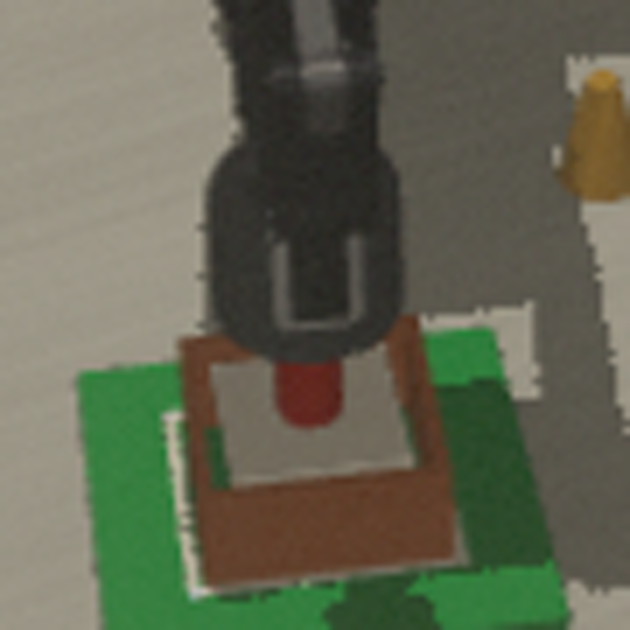

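Knob is entering the bore cleanly (no contact force). Continue down.

```bash
python3 -m creep '{"claw":[4.4,4.4,4.4,4.4,4.4,4.4,4.4,4.4],"dp":[[0,0,0.4],[0,0,0.9],[0,0,1.4],[0,0,1.9],[0,0,2.4],[0,0,2.8],[0,0,3],[0,0,3]],"roll":[0,0,0,0,0,0,0,0]}'; python3 go.py .6449,-.1335,.07,-18.4;  python3 - <<'E'
from h import *
a=snap('scene'); crop(a,180,190,270,280,7,'g32.png')
E
```

```text
t: 38.75
tcp_pos: [0.6451, -0.1335, 0.0751]
tool_rot: [0.811, 0.585, -0.0, -0.0]
force: [0.4, 1.2, -2.9]
finger_gap: 0.569
t 38.75 tcp [ 0.6451 -0.1335  0.0751] J -18.39 tilt 0.04 q1,q6 [-0.373 -0.052] F [ 0.38  1.17 -2.86] gap 4.86
.6449,-.1335,.07,-18.4 dp [-0.01 -0.02  0.51] steps 0.1  roll 0.000 (q6 7)
```

View pics/g32.png

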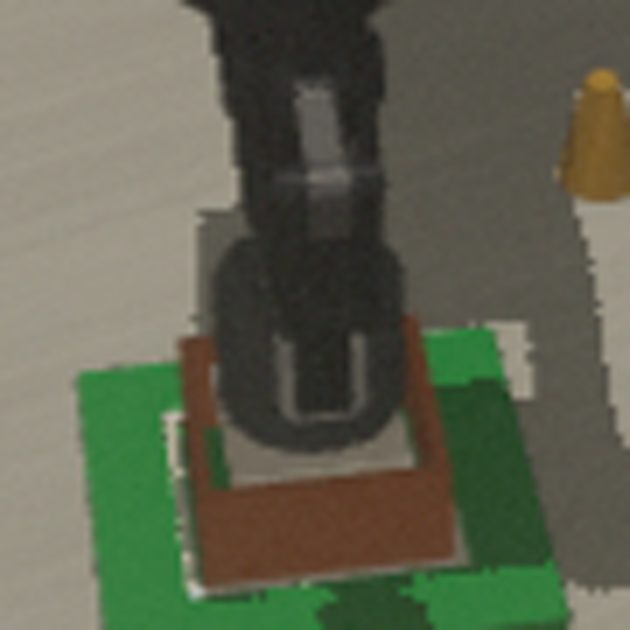

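```bash
python3 -m creep '{"claw":[4.4,4.4,4.4,4.4,4.4],"dp":[[0,0,0.1],[0,0,0.2],[0,0,0.3],[0,0,0.35],[0,0,0.35]],"roll":[0,0,0,0,0]}'; python3 -m creep '{"claw":[4.4,4.4,4.4],"dp":[[0,0,0.03],[0,0,0.06],[0,0,0.06]],"roll":[0,0,0]}'
```

```text
t: 39.3
tcp_pos: [0.6452, -0.1335, 0.072]
tool_rot: [0.811, 0.585, -0.0, -0.0]
force: [-1.1, -0.3, -2.1]
finger_gap: 0.566
t: 39.6
tcp_pos: [0.6453, -0.1336, 0.0715]
tool_rot: [0.811, 0.585, 0.0, -0.0]
force: [-0.1, 1.3, -2.3]
finger_gap: 0.564
```

```bash
python3 -m creep '{"claw":[4.4,4.4,4.4],"dp":[[0,0,0.03],[0,0,0.05],[0,0,0.05]],"roll":[0,0,0]}'
```

```text
t: 39.9
tcp_pos: [0.6453, -0.1335, 0.071]
tool_rot: [0.811, 0.585, -0.0, -0.0]
force: [0.1, 0.4, -2.7]
finger_gap: 0.569
```

```bash
python3 -m creep '{"claw":[4.4,4.4,4.4],"dp":[[0,0,0.03],[0,0,0.05],[0,0,0.05]],"roll":[0,0,0]}'
```

```text
t: 40.2
tcp_pos: [0.6453, -0.1335, 0.0705]
tool_rot: [0.811, 0.585, -0.0, -0.0]
force: [0.1, 0.5, -2.6]
finger_gap: 0.563
```

```bash
python3 -m creep '{"claw":[4.4,4.4,4.4],"dp":[[0,0,0.02],[0,0,0.04],[0,0,0.04]],"roll":[0,0,0]}'
```

```text
t: 40.5
tcp_pos: [0.6452, -0.1335, 0.0701]
tool_rot: [0.811, 0.585, -0.0, -0.0]
force: [0.3, 0.7, -1.9]
finger_gap: 0.564
```

```bash
python3 -m creep '{"claw":[4.4,4.4,4.4],"dp":[[0,0,0.02],[0,0,0.04],[0,0,0.04]],"roll":[0,0,0]}'
```

```text
t: 40.8
tcp_pos: [0.6453, -0.1336, 0.0697]
tool_rot: [0.811, 0.585, -0.0, -0.0]
force: [-0.1, -0.4, -3.0]
finger_gap: 0.563
```

```bash
python3 -m creep '{"claw":[4.4,4.4,4.4],"dp":[[0,0,0.02],[0,0,0.04],[0,0,0.04]],"roll":[0,0,0]}'
```

```text
t: 41.1
tcp_pos: [0.6453, -0.1335, 0.0697]
tool_rot: [0.811, 0.585, 0.0, 0.0]
force: [-0.6, 0.0, 1.0]
finger_gap: 0.567
```

```bash
python3 -m creep '{"claw":[4.9,5.2,5.5,6,6.6,7.2,7.5,7.5,7.5,7.5,7.5],"dp":[[0,0,0],[0,0,-0.02],[0,0,-0.02],[0,0,-0.05],[0,0,-0.05],[0,0,-0.3],[0,0,-1.5],[0,0,-4],[0,0,-8],[0,0,-12],[0,0,-14]],"roll":[0,0,0,0,0,0,0,0,0,0,0]}' 20; python3 -m creep '{"claw":[7.5,7.5,7.5,7.5,7.5,7.5],"dp":[[1,-4,0],[2,-8,0],[3,-12,0],[4,-16,0],[5,-20,0],[5,-20,0]],"roll":[0,0,0,0,0,0]}'
python3 - <<'E'
from h import *
a=snap('scene','s5.png');b=snap('top','t5.png'); crop(a,180,190,270,280,7,'g33.png');crop(b,280,95,350,165,8,'g34.png')
E
```

```text
t: 42.2
tcp_pos: [0.6472, -0.1342, 0.2146]
tool_rot: [0.811, 0.585, 0.002, 0.003]
force: [0.3, -0.4, -0.7]
finger_gap: 0.878
t: 42.8
tcp_pos: [0.4646, -0.0196, 0.2095]
tool_rot: [0.81, 0.586, -0.002, -0.003]
force: [0.3, -0.2, 0.8]
finger_gap: 0.882
```

View pics/g33.png

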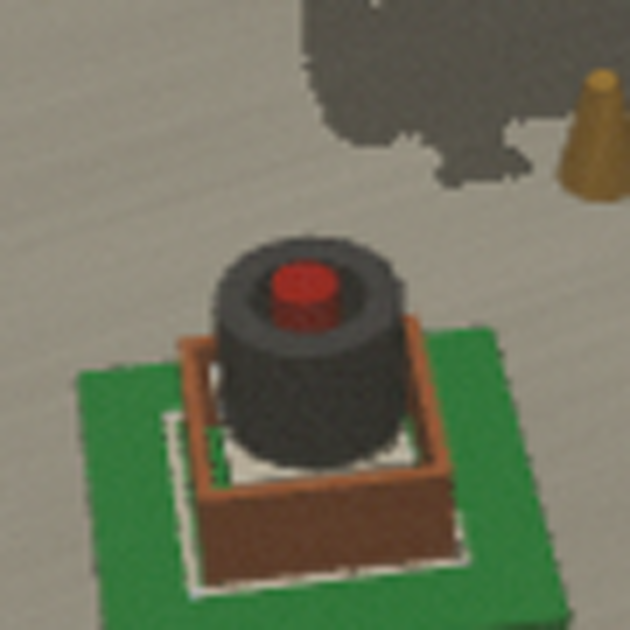

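View pics/g34.png

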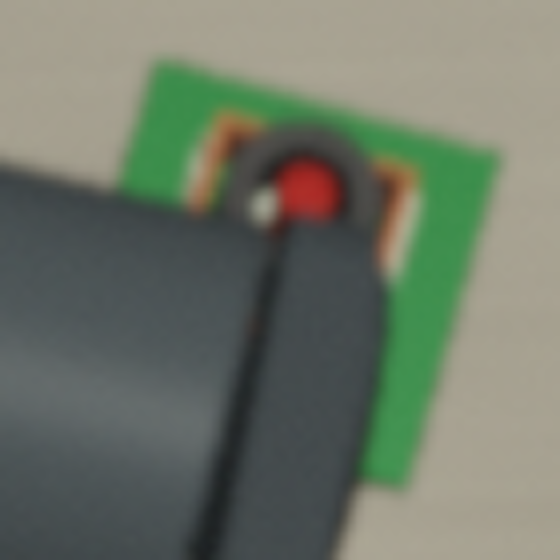

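View pics/s5.png

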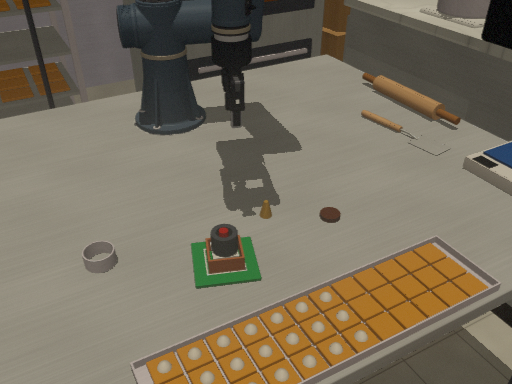

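```bash
python3 -m creep '{"claw":[7.5,7.5,7.5,7.5,7.5,7.5,7.5,7.5],"dp":[[4,0,0],[8,0,0],[12,0,0],[16,0,0],[20,0,0],[24,0,0],[24,0,0],[24,0,0]],"roll":[0,0,0,0,0,0,0,0]}'
python3 - <<'E'
from h import *
b=snap('top','t6.png');crop(b,280,95,350,165,8,'g35.png')
E
```

```text
t: 43.7
tcp_pos: [0.5484, 0.2052, 0.2095]
tool_rot: [0.811, 0.586, 0.001, 0.001]
force: [-0.0, -0.4, 0.1]
finger_gap: 0.879
```

View pics/g35.png

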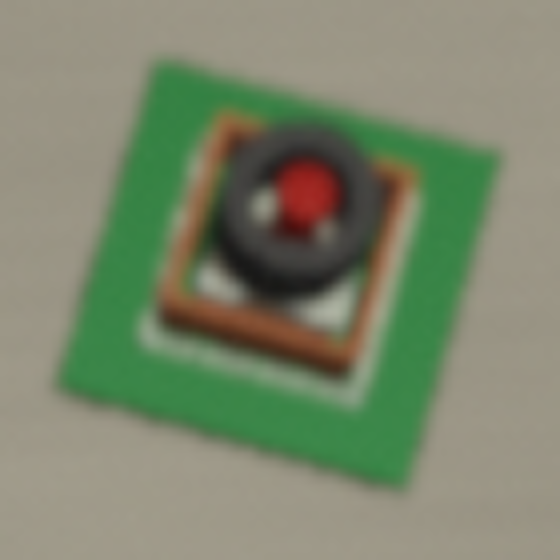

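View pics/t6.png

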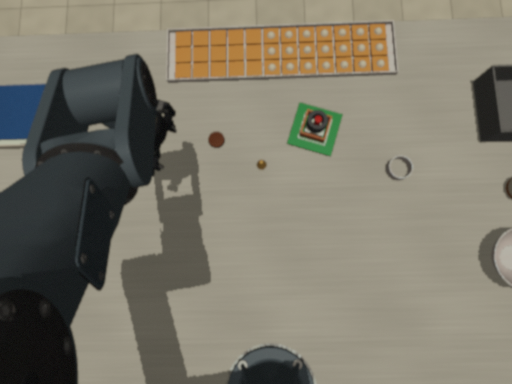

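Run:
```python
from h import *
b=load('top');a=load('scene')
def c(p,o,k): return (np.array([p],float)+.5)/k-.5+np.array(o)
crop(b,300,102,332,136,18,'g36.png'); crop(a,205,220,245,260,14,'g37.png')
s=load('top'); print('frame base/rel: board',px2plane(b,c((281,269),(280,95),8),.008))
```

```text
frame base/rel: board [[ 0.64389409 -0.1352893   0.008     ]]
```

View pics/g36.png

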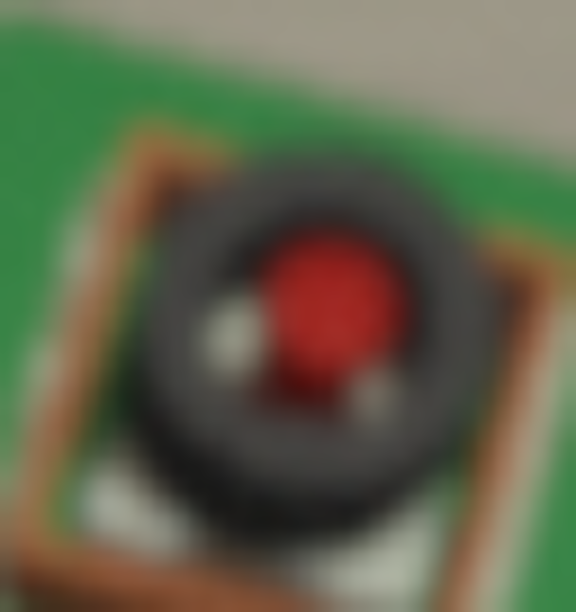

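View pics/g37.png

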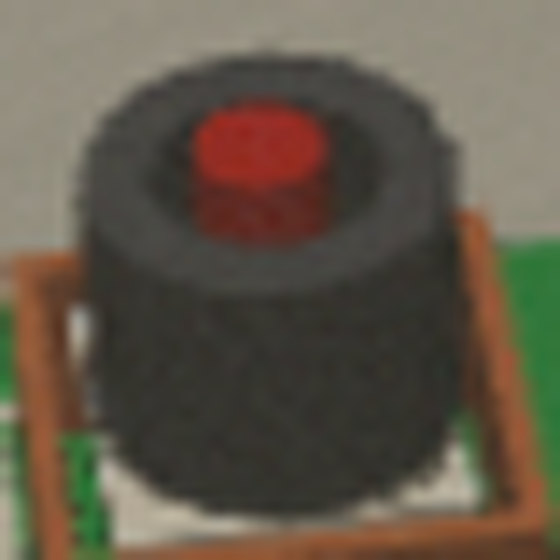

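Run:
```python
from h import *
print(workorder.sign_off())
```

```text
the job is handed in; nothing more can be done
None
```

The pressing stack is built on the board in the order you asked: cocoa biscuit, golden biscuit, copper frame, press plate, then the ring weight over the knob. I handed it in at about 44 s on the robot's clock.

- **Set-downs:** I lowered each piece in small steps until the wrist sensor showed contact. The highest readings were about 5 N for each biscuit, 3.5 N for the frame and 1 N each for the plate and weight. The highest reading at any point was 6.9 N, while gripping the golden biscuit on the bench.
- **Centring:** In the last pictures from both cameras the frame stands centred in the white square to about 1 mm. The plate is flat inside it, and the weight stands upright on the plate around the knob.
- **Other items:** The round biscuit, the round cutter and the brass nozzle looked unmoved.
- **Not exact:**
  - The knob sits about 2 mm off the centre of the weight's bore (2.4 mm in the top view, 1.4 mm in the scene view). I left it because the clearance is 6 mm and re-gripping was the bigger risk.
  - The two cameras disagreed by 1–3 mm on positions. For the cocoa biscuit, the outline fit put it within 1–2 mm of centre, but my corner reading from the scene camera put it about 4 mm off. I trusted the fit and the arm's release position.

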